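# Pack two graphite bushes down a grinder's spindle housing

## Task

Fit both black graphite bushes into the grinder's spindle housing, one on top of the other: start them in the bore, then take the drift from its wooden block and slowly press the stack down past the springs in the bore until it has bottomed out solidly, finishing with a steady push of about 2 kg. Graphite chips, so never lean on the bushes with more than about 4 kg. Put the drift back upright in the hole it came from, let go, and leave the crystal, the spanner and the old bearing where they lie.

Things in the scene. Friction and masses are not known exactly. Their poses are not given: they have to be found in the camera images.
- bush_a: plain black graphite bush: a short tube 24 mm outside, 14 mm inside, 30 mm long, about 20 g, standing on end on the bench. Origin at its centre, z along its axis. Both ends and both bushes are alike: either may go in first.
- bush_b: the second bush, the same as bush_a.
- housing: grey cast spindle housing, bolted down and upright: 100 mm square flange 12 mm thick, round barrel 46 mm outside (53 mm at the top collar), 115 mm high. Origin at the centre of its underside, z up along the bore axis. Bore 26 mm wide, bevelled at the mouth (8 mm deep, widening to 36 mm). Its bottom is the flat top of a screwed ring, set anew in each housing: 85 to 101 mm below the mouth, not measured.
- bore_mouth (a point): centre of the bore at the level of the housing's top face, 115 mm above the bench; z up. With the bushes resting on the springs the stack's top is some 10 mm below it; fully home, 25 to 41 mm below it. The ring is hard: running the stack onto it faster than about 20 mm/s jolts the bushes with 40 N and more.
- springs (a point): bore axis at the top of four leaf springs in the bore, 62 mm below the mouth. Their ramps narrow the bore from 26 to 22.4 mm in 8 mm. A bush let into the mouth slides down by itself and rests on the ramps, lower end some 70 mm below the mouth, the next on top of it. Driving them on takes 4 to 13 N; they stay where pushed. Only the ring at the bottom resists more than 14 N: there it rises steeply.
- drift: straight aluminium drift standing in its block, about 160 g: shank 20 mm thick and 100 mm long, then a hand guard disc 40 mm across and 6 mm thick, then a round black handle 28 mm thick and 50 mm long; 156 mm in all. Origin at the centre of the flat lower end of the shank, z along the drift towards the handle. Grip it firmly just above the guard to push.
- block: wooden block 75 x 120 x 50 mm, fixed to the bench; origin at the centre of its underside, long side along its y. The drift stands in the middle hole; two 14 mm holes beside it are empty.
- block_hole (a point): centre of the mouth of the block's middle hole, on its top face, 50 mm above the bench: 25 mm wide with a 2 mm bevel, 40 mm deep with a flat floor; the drift standing in it has its lower end 10 mm above the bench.
- crystal: bystander: loose quartz crystal point lying on the bench, 80 mm long, 34 mm thick; origin under its middle.
- wrench: bystander: loose open-ended spanner lying flat, 150 mm long; origin under its middle.
- bearing: bystander: old ball bearing lying flat, 47 mm across, 12 mm thick; origin under its middle.
Mind the look-alikes: they are no part of the job. There is more than one size of the housing; the job needs the smallest.

How it is judged (in metres and radians):
On the way, in this order (a step that is already met when the one before it is completed fails the run):
1. both bushes are down in the bore (horizontal distance between each of bush_a, bush_b and bore_mouth below 0.003 m and height (world z) of each of bush_a, bush_b below 0.108 m), for 0.1 s.
2. bottomed out: with both bushes deep in the bore, end to end and no longer giving way, the drift bears down on them with more than 16 N for 0.2 s (the springs hold no more than 14 N) (horizontal distance between each of bush_a, bush_b and bore_mouth below 0.003 m and ((z of bush_a in the frame of bore_mouth below -0.0685 m and z of bush_b in the frame of bore_mouth below -0.0385 m) or (z of bush_b in the frame of bore_mouth below -0.0685 m and z of bush_a in the frame of bore_mouth below -0.0385 m)) and distance between bush_a and bush_b below 0.0315 m and linear speed of each of bush_a, bush_b below 0.004 m/s and (contact force between drift and bush_a above 16 N or contact force between drift and bush_b above 16 N)), for 0.2 s.
At the end, for the whole second after the job is handed in: Both bushes packed end to end at the bottom of the bore (within 3 mm of its axis, centres at most 31.5 mm apart, at least 68.5 and 38.5 mm below the mouth), the drift standing in its hole (within 8 mm of its axis, 4 mm of its floor, tilt under 0.2 rad), all at rest and let go (horizontal distance between each of bush_a, bush_b and bore_mouth below 0.003 m and ((z of bush_a in the frame of bore_mouth below -0.0685 m and z of bush_b in the frame of bore_mouth below -0.0385 m) or (z of bush_b in the frame of bore_mouth below -0.0685 m and z of bush_a in the frame of bore_mouth below -0.0385 m)) and distance between bush_a and bush_b below 0.0315 m and linear speed of each of bush_a, bush_b below 0.004 m/s and horizontal distance between drift and block_hole below 0.008 m and height (world z) of drift below 0.014 m and angle between drift's own z axis and vertical below 0.2 rad and linear speed of drift below 0.02 m/s); the robot touches nothing.
It fails at once if the drift bears on a bush with more than 50 N (contact force between drift and bush_a above 50 N or contact force between drift and bush_b above 50 N).
It fails at once if the crystal, spanner or old bearing is moved more than 20 mm (distance of any of crystal, wrench, bearing from where it was at the start of the episode above 0.02 m).
It also fails if it takes over 72 s, if anything falls off the work surface, if the arm or the gripper's body presses on something with over 40 N, if the wrist force passes 120 N, or if a joint passes its speed limit or range.

## Robot

A 6-joint arm with a two-finger parallel gripper is mounted at the origin on the work surface. World frame = base frame: x ahead of the robot, y to its left, z up, the work surface at z = 0. Lengths are in m, angles in degrees, forces in N, time in s.
With the tool pointing down it reaches from about 0.4 to 0.825 m from the base axis. Payload 7 kg.
Tool frame: the origin (TCP) lies at the very end of the fingers, on their centre line; the grasp point (between the pads) lies 19 mm behind it (r.hold_point_z is the distance from the TCP to the grasp point, in m); z points along the fingers, y is the direction in which the jaws open and shut (so a half turn about z gives the same grasp; the last joint's range is limited). The gripper opens to 88 mm and grips with 3 to 60 N. Pads are 19 mm wide; open, the fingers measure 130 mm over their backs; the gripper's body (78 mm by 193 mm) begins 47 mm behind the grasp point.
Start: joints at [84.46, 20.546, 0.682, 0, -70.136, -16.507], TCP at [0.253, 0.626, 0.227] pointing down, gripper open.
Joint ranges: [-176.03, 176.03], [-82.01, 121.73], [-58.28, 71.71], [-173.87, 95.51], [-174.79, -0.11], [-173.66, 173.66]. Speed limits (degrees/s): [136.94, 136.94, 172.46, 180, 180, 180].

## Interface

Orientations are given as [roll, pitch, yaw] about the fixed x, y, z axes, in that order (R = Rz(yaw) Ry(pitch) Rx(roll)).
In Python, from plant import r gives the robot as it stands. The module is installed in compiled form; this text tells all that it offers.
- The arm moves only by the shell command python3 -m inch 'ROWS' [FORCE]. ROWS is text: rows parted by semicolons, each of 7 numbers parted by spaces: the shift along the tool's x, y, z in m, then the turn, a rotation vector about the tool's x, y, z in rad, then the opening, from 0 (shut) to 1 (fully open). In form: tx ty tz ax ay az jaw; .... A call has 1 to 20 rows; each row shifts and turns the commanded pose from where the row before left it, along the tool's axes as they then stand; what a row does not reach is not made up. A row lasts 1/12 s, in which the tool goes at most 41.7 mm and 7.16 degrees, less where a joint would pass 70% of its speed; a pose out of reach is approached as far as the arm can. A call with a gripper value outside its range is refused whole. The fingers move at their own pace and stop on an object; FORCE is the grip in N (left out, the last holds). Time passes only in rows, so rows that do not move let the fingers close. It gives the time, the measured TCP pose, the force and the opening at its end, in the units of the state.
- r.get_state(): the state, without advancing time (a new reading comes with each control period).
- r.capture(name): name is "scene" or "top"; returns the picture (400x640x3 uint8, red, green, blue); there is no depth.
- r.camera_params(name): a dict with "vfov" (degrees; the focal length in pixels is half the picture's height over the tangent of half this angle, whatever the lens; pixels are square), "cx", "cy" (the principal point, pixels), "distortion" ([k1, k2, p1, p2, k3] as OpenCV has them; the pictures are not rectified), "R" (3x3) and "t" (3): a world point X has camera coordinates R X + t. Camera axes: x right, y down, z forward; pixel columns grow to the right and rows downward; lengths in m; the calibration is good to about 2 mm. A picture is of the moment at which its call begins. camera_params takes no time and is no camera call.
- r.close_job(): hands the job in, once; it reports no verdict.
Trained networks look in the newest picture that a camera, given by its name, has taken for a name from the list of things; names that differ only in an ending like _2 or _b are one class to them, and where a whole thing is asked for, a point or a joint stands for the part that bears it (a point fixed in the world has none). Each returns a list of dicts, best first, with "p" (0 to 1); they miss things now and then, are a little off and sometimes report something else, mostly with a low value. They report only what shows in the picture. A call takes as long as a camera call. They do not tell look-alikes from the thing itself.
- r.recognise(target, camera): "xy" ([column, row] in pixels, amid what is visible of it).
The state is a dict: "time_s": time; "joints": joint angles; "qd": joint speeds; "joint_torque": joint torques, N m; "tcp_pos": TCP position; "eef_rot": TCP orientation; "contact_force": force on the tool from outside, world axes, zero at the start; "moment": the same for the moment, N m; "gripper_width": finger opening in m.
Only numpy, scipy, OpenCV 4.12 (cv2) and the standard library are available. Lean on these libraries where they do the work, as an engineer would, in place of code of your own. Each camera call takes 0.05 s, during which the arm holds its last target.

## Working session

There is one attempt and no reset: what is moved stays moved. The work goes in short steps, Python scripts to look and compute and a shell command to move; the robot and the scene stay as the last step left them, time stands still between calls to the robot, and variables do not carry over. Pictures are saved under pics/ and viewed, and the job is handed in when it is done.

```bash
mkdir -p pics; ls
python3 - <<'E'
from plant import r
import cv2
print(r.get_state()); print(r.hold_point_z)
for n in ("scene","top"):
    im=r.capture(n); cv2.imwrite(f"pics/{n}0.png",im[:,:,::-1]); print(n,r.camera_params(n))
    for t in ("bush_a","housing","drift","block","bore_mouth","block_hole","crystal","wrench","bearing"):
        print(t,[( [round(v) for v in d["xy"]],round(d["p"],2)) for d in r.recognise(t,n)])
print(r.get_state()["time_s"])
E
```

```text
pics
{'time_s': 0.0, 'joints': array([ 8.44603752e+01,  2.05900244e+01,  6.33487320e-01, -1.84484811e-02,
       -7.01350226e+01, -1.65067257e+01]), 'qd': array([-0.00848224, -0.13905283,  0.03792784,  0.0094606 , -0.00773187,
        0.05232084]), 'joint_torque': array([ 9.25763197e-04, -5.82718277e+01,  2.93066847e+01,  6.99723423e+00,
        7.01499768e-03, -1.58854350e-04]), 'tcp_pos': array([0.25321951, 0.62518183, 0.22564168]), 'eef_rot': array([ 1.79907286e+02, -9.38891792e-03, -2.20526257e+01]), 'contact_force': array([ 0.23830911, -0.77404376,  0.13030966]), 'moment': array([ 1.08883219e-02, -1.90104177e-02, -4.68305856e-05]), 'gripper_width': 0.08760612743686293}
0.0188
scene {'vfov': 49.93828171816274, 'cx': 323.59140623773, 'cy': 198.83594802146533, 'distortion': array([0.00759488, 0.        , 0.        , 0.        , 0.        ]), 'R': array([[ 0.63362098,  0.77356987,  0.01068269],
       [ 0.65416238, -0.52834174, -0.54122694],
       [-0.41303274,  0.34992095, -0.84080871]]), 't': array([-0.29346872, -0.34129178,  1.46653211])}
bush_a [([276, 276], 0.6)]
housing [([27
[... 431 characters left out ...]
on': array([-0.07084828,  0.        ,  0.        ,  0.        ,  0.        ]), 'R': array([[-2.44922210e-02, -9.99699822e-01, -6.30273861e-04],
       [-9.91675418e-01,  2.43753388e-02, -1.26434601e-01],
       [ 1.26412011e-01, -2.47163708e-03, -9.91974745e-01]]), 't': array([-0.04334101,  0.54507927,  1.09821355])}
bush_a [([218, 253], 0.72), ([325, 225], 0.39)]
housing [([442, 297], 0.83), ([383, 106], 0.68), ([392, 178], 0.57)]
drift [([221, 183], 0.65)]
block [([227, 188], 0.7), ([218, 248], 0.18)]
bore_mouth [([443, 295], 0.82), ([395, 178], 0.76)]
block_hole [([231, 189], 0.8)]
crystal [([313, 142], 0.57)]
wrench [([217, 250], 0.68)]
bearing [([400, 234], 0.58), ([392, 178], 0.2)]
1.0
```

View pics/scene0.png

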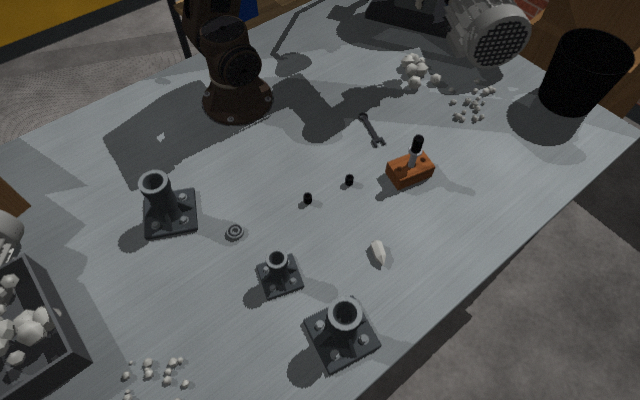

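View pics/top0.png

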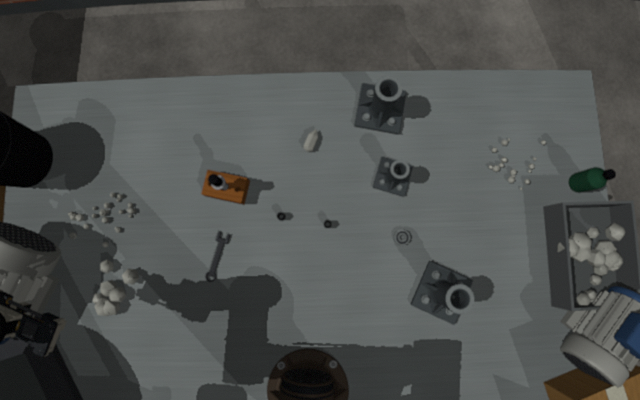

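```bash
cat > h.py <<'E'
import numpy as np, cv2
from plant import r
def K(n):
    p=r.camera_params(n); f=200/np.tan(np.radians(p["vfov"]/2))
    return np.array([[f,0,p["cx"]],[0,f,p["cy"]],[0,0,1.]]),np.array(p["distortion"]),np.array(p["R"]),np.array(p["t"])
def proj(n,X):
    k,d,R,t=K(n); return cv2.projectPoints(np.array(X,float).reshape(-1,3),cv2.Rodrigues(R)[0],t,k,d)[0].reshape(-1,2)
def ray(n,uv):
    k,d,R,t=K(n); u=cv2.undistortPoints(np.array([[uv]],float),k,d)[0,0]
    return -R.T@t, R.T@np.array([u[0],u[1],1])
def atz(n,uv,z):
    c,v=ray(n,uv); return c+v*(z-c[2])/v[2]
def crop(n,im,u,v,w,h,s,out):
    cv2.imwrite(out,cv2.resize(im[v:v+h,u:u+w,::-1],None,fx=s,fy=s,interpolation=cv2.INTER_CUBIC))
E
python3 - <<'E'
from h import *
for n in("scene","top"):
    print(n,proj(n,[[0,0,0],[.253,.626,.227]]).round())
s=cv2.imread("pics/scene0.png")[:,:,::-1];t=cv2.imread("pics/top0.png")[:,:,::-1]
crop(0,t,190,150,160,100,5,"pics/t1.png")
crop(0,t,350,140,80,60,10,"pics/t2.png")
crop(0,s,290,160,80,60,10,"pics/s1.png")
crop(0,s,370,125,80,70,8,"pics/s2.png")
crop(0,s,240,235,80,70,8,"pics/s3.png")
E
```

```text
scene [[238.  99.]
 [433.   4.]]
top [[307. 390.]
 [ 44. 315.]]
```

View pics/t1.png

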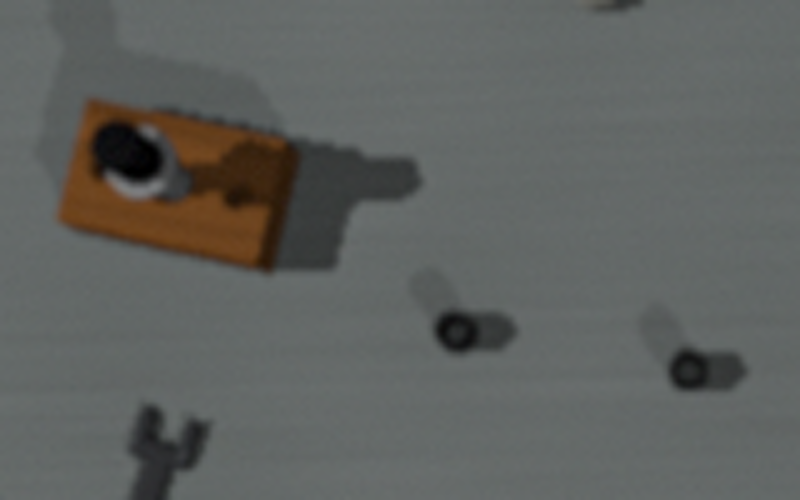

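View pics/t2.png

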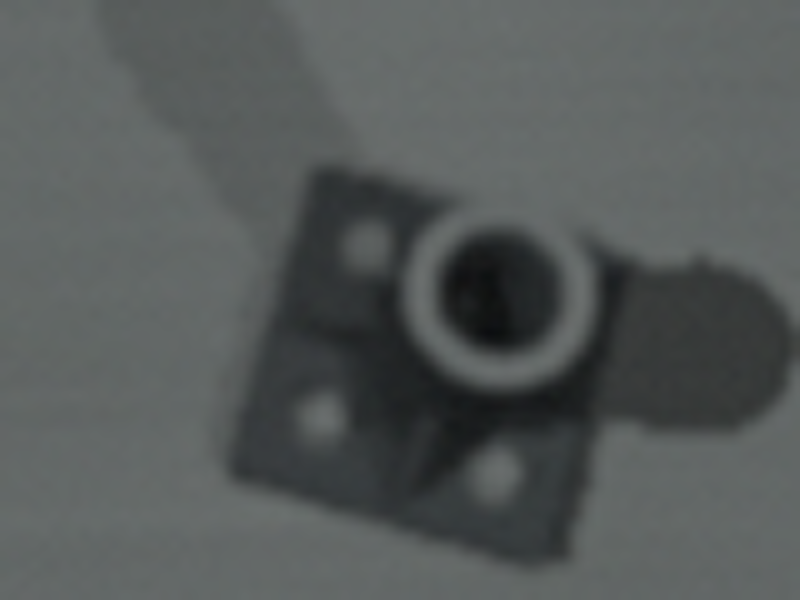

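View pics/s1.png

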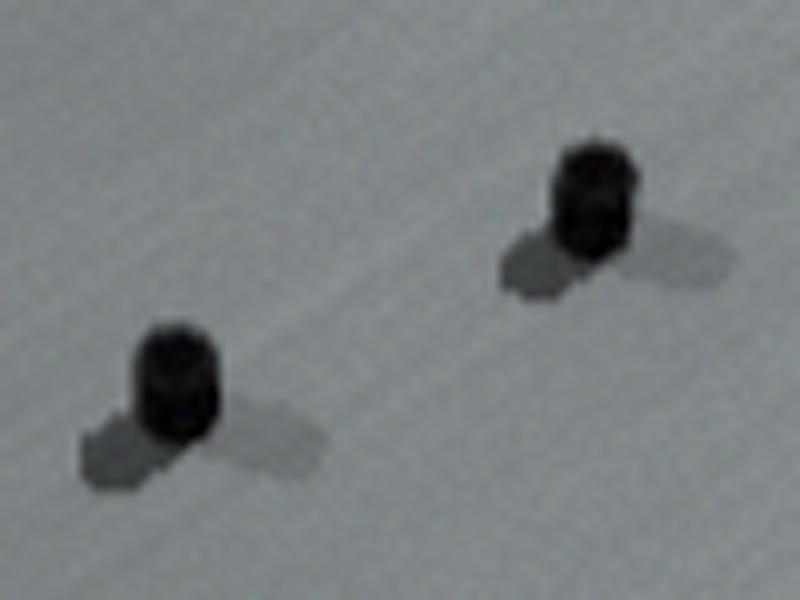

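View pics/s2.png

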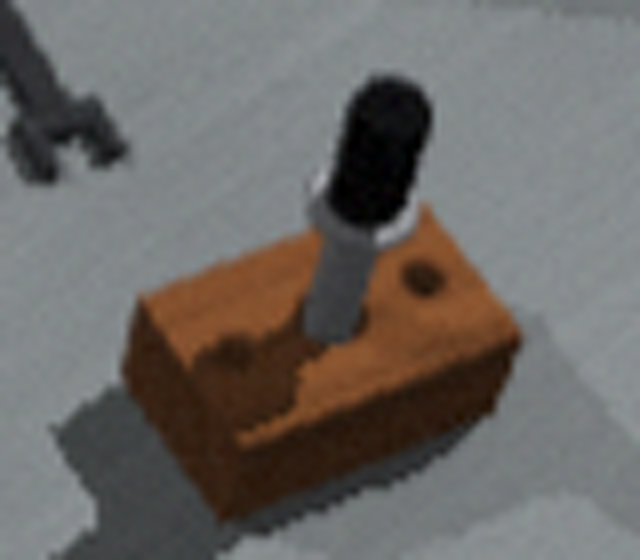

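View pics/s3.png

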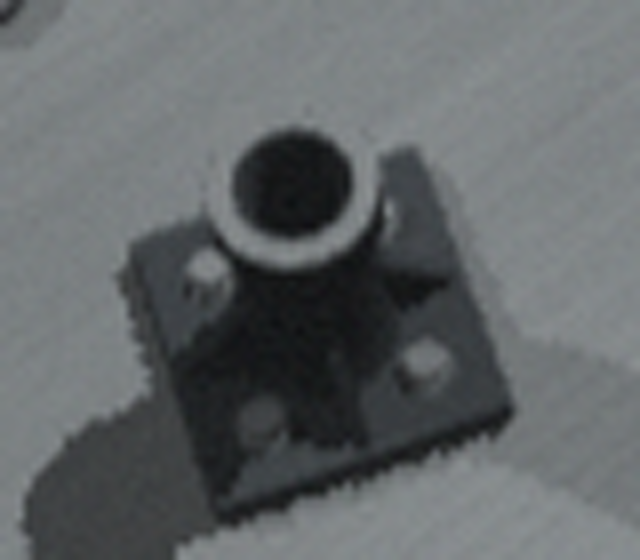

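```bash
cat >> h.py <<'E'
from scipy.optimize import least_squares
def tri(obs):  # list of (cam,uv)
    f=lambda X:np.concatenate([proj(n,X)[0]-np.array(uv) for n,uv in obs])
    s=least_squares(f,[.5,.1,.05]); return s.x,s.fun
def cyl(x,y,rad,z0,z1):
    a=np.linspace(0,2*np.pi,60,endpoint=False)
    return np.array([[x+rad*np.cos(q),y+rad*np.sin(q),z] for z in(z0,z1) for q in a])
def hullc(n,pts):
    h=cv2.convexHull(proj(n,pts).astype(np.float32)); m=cv2.moments(h); return np.array([m["m10"],m["m01"]])/m["m00"],m["m00"]
E
python3 - <<'E'
from h import *
print("mouth",tri([("top",(399.55,169.05)),("scene",(276.7,259.3))]), atz("top",(399.55,169.05),.115),atz("scene",(276.7,259.3),.115))
S=cv2.imread("pics/scene0.png",0);T=cv2.imread("pics/top0.png",0)
for nm,tt,ss in(("L",(281,215.6),(349,180)),("R",(327.4,223.6),(307.5,198))):
    res=[]
    # dark blob centroid in scene
    u,v=int(ss[0]),int(ss[1]); w=S[v-12:v+13,u-9:u+10]; m=(w<35).astype(np.uint8)
    n,lab,st,ce=cv2.connectedComponentsWithStats(m); i=1+np.argmax(st[1:,4]); c=ce[i]+[u-9,v-12]
    f=lambda X:hullc("scene",cyl(X[0],X[1],.012,0,.03))[0]-c
    s=least_squares(f,atz("scene",ss,.015)[:2]); print(nm,"scene",s.x,c,st[i,4],hullc("scene",cyl(*s.x,.012,0,.03))[1])
    u,v=int(tt[0]),int(tt[1]); w=T[v-8:v+9,u-8:u+9]; print(w[::2,::2])
    print(nm,"topring",atz("top",tt,.03))
# drift handle top z=.166 
print("handle top", atz("top",(190+122/5,150+145/5),.166), atz("scene",(370+390/8,125+103/8),.166))
E
```

```text
mouth (array([ 0.61460688, -0.27071254,  0.10979349]), array([-0.1387237 , -0.08408316, -0.1406905 ,  0.00683062])) [ 0.61330195 -0.27000489  0.115     ] [ 0.61701605 -0.27152543  0.115     ]
L scene [0.50185224 0.06469875] [348.88732394 180.07042254] 71 90.18799403775483
[[ 90  88  90  91  99 101 102 102 102]
 [ 90  87  88  87  92 101 101 101 100]
 [ 97  88  88  82  82  94  99  99  98]
 [102  96  70  27  24  40  57  59  62]
 [103  98  40  18  37  26  38  57  56]
 [103 101  56  26  42  20  38  57  56]
 [ 99 100  93  46  25  34  59  62  63]
 [103 100 103  99  92  97 103 103 103]
 [104 104 103 105 105 104 105 103 105]]
L topring [0.50135431 0.06390598 0.03      ]
R scene [ 0.47560567 -0.07090008] [307.28       198.49333333] 75 93.54398638382554
[[ 89  89  89  91 102 101 101 100 100]
 [ 92  92  91  90  98 104 101 103 102]
 [ 95  90  90  83  71  90 100  99  98]
 [103  92  87  42  20  30  53  60  57]
 [102 102  76  27  43  32  39  55  54]
 [101 102  85  28  39  31  41  56  55]
 [106 106 103  63  39  45  60  61  63]
 [103 104 104 102 102 101 100 101 102]
 [103 101 101 102 102 102 102 101 101]]
R topring [ 0.47485879 -0.07018898  0.03      ]
handle top [0.58863653 0.22212093 0.166     ] [0.58998609 0.22661856 0.166     ]
```

```bash
cat >> h.py <<'E'
from scipy.spatial.transform import Rotation as Ro
def go(X,yaw=None):
    s=r.get_state(); R=Ro.from_euler("xyz",s["eef_rot"],degrees=True)
    d=R.inv().apply(np.array(X)-s["tcp_pos"]); D=np.linalg.norm(d)
    tgt=Ro.from_euler("xyz",[180,0,s["eef_rot"][2] if yaw is None else yaw],degrees=True)
    print("t",round(s["time_s"],2),"tcp",s["tcp_pos"].round(4),"rot",s["eef_rot"].round(2),"F",s["contact_force"].round(1),"w",round(s["gripper_width"],4),"| shift mm",(d*1e3).round(1),"dist",round(D*1e3,1),"turn",(R.inv()*tgt).as_rotvec().round(4))
E
python3 - <<'E'
from h import *
go([.5016,.0643,.09])
E
```

```text
t 1.0 tcp [0.2534 0.6256 0.2266] rot [-180.      0.    -22.05] F [-0.9  0.7 -0.1] w 0.0875 | shift mm [440.8 427.1 136.5] dist 628.8 turn [-0.0001  0.0001 -0.    ]
```

```bash
python3 -m inch '.008 .008 .003 0 0 0 1; .0245 .0237 .0072 0 0 0 1; .0245 .0237 .0072 0 0 0 1; .0245 .0237 .0072 0 0 0 1; .0245 .0237 .0072 0 0 0 1; .0245 .0237 .0072 0 0 0 1; .0245 .0237 .0072 0 0 0 1; .0245 .0237 .0072 0 0 0 1; .0245 .0237 .0072 0 0 0 1; .0245 .0237 .0072 0 0 0 1; .0245 .0237 .0072 0 0 0 .8; .0245 .0237 .0072 0 0 0 .8; .0245 .0237 .0072 0 0 0 .8; .0245 .0237 .0072 0 0 0 .8; .0245 .0237 .0072 0 0 0 .8; .0245 .0237 .0072 0 0 0 .8; .0245 .0237 .0072 0 0 0 .8; .0245 .0237 .0072 0 0 0 .8; .016 .016 .011 0 0 0 .8; 0 0 0 0 0 0 .8' 20
python3 - <<'E'
from h import *
go([.5016,.0643,.01])
E
```

```text
time_s: 2.67
tcp_pos: [0.5008, 0.0606, 0.0883]
eef_rot: [179.9, 0.1, -22.3]
contact_force: [0.6, 0.1, 0.4]
gripper_width: 0.0702
t 2.67 tcp [0.5008 0.0606 0.0883] rot [ 1.7987e+02  1.2000e-01 -2.2270e+01] F [0.6 0.1 0.4] w 0.0702 | shift mm [-0.5 -3.9 78.2] dist 78.3 turn [0.0022 0.0021 0.    ]
```

```bash
python3 -m inch '0 0 .01 0 0 0 .6; 0 0 0 0 0 0 .6; 0 0 0 0 0 0 .6' 20
python3 - <<'E'
from h import *
go([.5016,.0643,.01])
im=r.capture("scene"); crop(0,im,230,80,200,150,4,"pics/s4.png")
E
```

```text
time_s: 2.92
tcp_pos: [0.5008, 0.0648, 0.0798]
eef_rot: [180.0, 0.0, -22.0]
contact_force: [1.0, 0.1, 0.2]
gripper_width: 0.0561
t 2.92 tcp [0.5008 0.0648 0.0798] rot [ 1.7996e+02  3.0000e-02 -2.2010e+01] F [1.  0.1 0.2] w 0.0561 | shift mm [ 1.   0.1 69.8] dist 69.8 turn [0.0006 0.0006 0.    ]
```

View pics/s4.png

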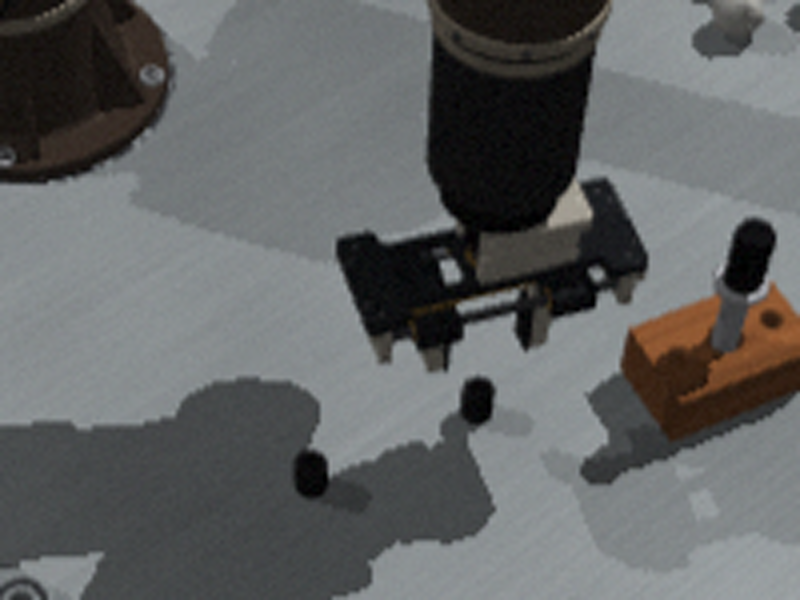

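```bash
python3 -m inch '.001 0 .012 0 0 0 .5; 0 0 .02 0 0 0 .5; 0 0 .018 0 0 0 .5; 0 0 .012 0 0 0 .5;  0 0 .007 0 0 0 .5; 0 0 0 0 0 0 .5; 0 0 0 0 0 0 0; 0 0 0 0 0 0 0; 0 0 0 0 0 0 0; 0 0 0 0 0 0 0; 0 0 0 0 0 0 0; 0 0 0 0 0 0 0' 15
python3 - <<'E'
from h import *
go([.6145,-.2705,.15])
E
```

```text
time_s: 3.97
tcp_pos: [0.503, 0.0645, 0.012]
eef_rot: [-179.9, -0.1, -22.0]
contact_force: [-2.2, 1.4, 6.0]
gripper_width: 0.0235
t 3.97 tcp [0.503  0.0645 0.012 ] rot [-1.7993e+02 -6.0000e-02 -2.2040e+01] F [-2.2  1.4  6. ] w 0.0235 | shift mm [ 229.2  268.5 -138.1] dist 379.1 turn [-0.0012 -0.0011  0.    ]
```

```bash
python3 -m inch '0 0 -.01 0 0 0 0; 0 0 -.03 0 0 0 0; 0 0 -.03 0 0 0 0; 0 0 -.03 0 0 0 0; 0 0 -.03 0 0 0 0; 0 0 -.012 0 0 0 0; .010 .012 0 0 0 0 0; .022 .026 0 0 0 0 0; .022 .026 0 0 0 0 0; .022 .026 0 0 0 0 0; .022 .026 0 0 0 0 0; .022 .026 0 0 0 0 0; .022 .026 0 0 0 0 0; .022 .026 0 0 0 0 0; .022 .026 0 0 0 0 0; .022 .026 0 0 0 0 0; .021 .0215 0 0 0 0 0; 0 0 0 0 0 0 0; 0 0 0 0 0 0 0; 0 0 0 0 0 0 0'
python3 - <<'E'
from h import *
go([.6145,-.2705,.12])
im=r.capture("scene"); crop(0,im,200,180,160,120,5,"pics/s5.png")
im=r.capture("top"); crop(0,im,320,120,160,120,5,"pics/t5.png")
E
```

```text
time_s: 5.63
tcp_pos: [0.6136, -0.2698, 0.1532]
eef_rot: [-180.0, 0.0, -22.1]
contact_force: [0.2, -0.2, 0.5]
gripper_width: 0.0235
t 5.63 tcp [ 0.6136 -0.2698  0.1532] rot [-1.80e+02  5.00e-02 -2.21e+01] F [ 0.2 -0.2  0.5] w 0.0235 | shift mm [ 1.1  0.3 33.2] dist 33.2 turn [-0.      0.0008 -0.    ]
```

View pics/s5.png

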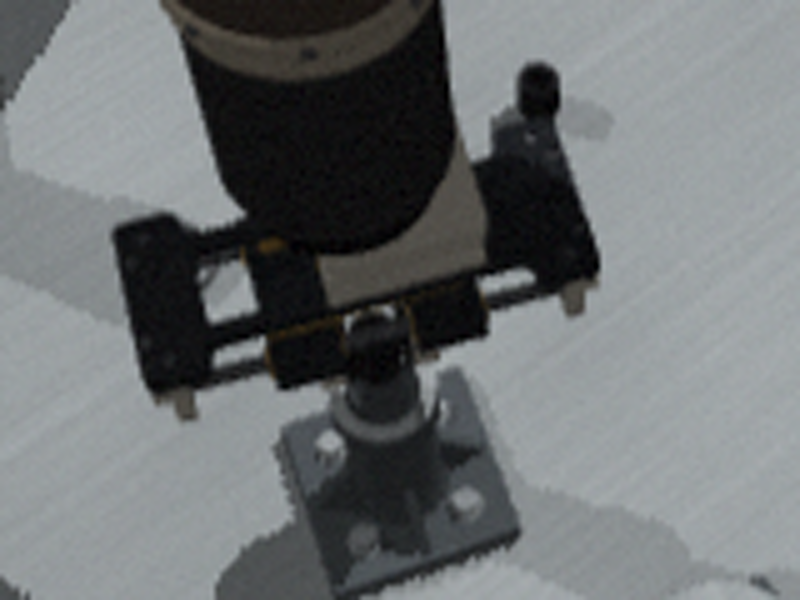

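View pics/t5.png

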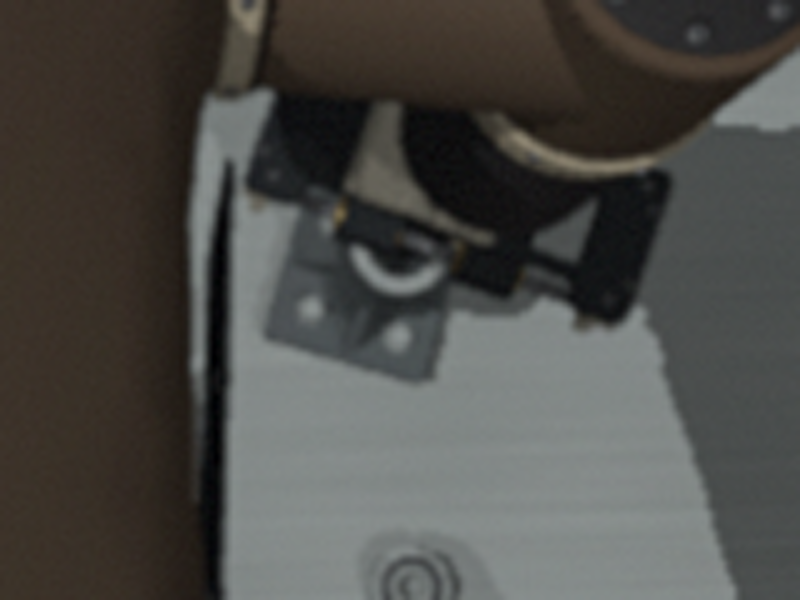

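```bash
python3 -m inch '.001 0 .008 0 0 0 0; 0 0 .011 0 0 0 0; 0 0 .007 0 0 0 0; 0 0 .004 0 0 0 0; 0 0 .002 0 0 0 0; 0 0 0 0 0 0 0; 0 0 0 0 0 0 0'
python3 - <<'E'
from h import *
go([.6145,-.2705,.12])
E
```

```text
time_s: 6.32
tcp_pos: [0.6152, -0.2701, 0.1211]
eef_rot: [180.0, 0.0, -22.0]
contact_force: [-0.3, -0.0, 0.2]
gripper_width: 0.0235
t 6.32 tcp [ 0.6152 -0.2701  0.1211] rot [ 1.7999e+02  1.0000e-02 -2.2040e+01] F [-0.3 -0.   0.2] w 0.0235 | shift mm [-0.5  0.7  1.1] dist 1.4 turn [0.0002 0.0001 0.    ]
```

No side force. Lower slightly, then open gently.

```bash
python3 -m inch '0 .0005 .002 0 0 0 0; 0 0 0 0 0 0 .29; 0 0 0 0 0 0 .31; 0 0 0 0 0 0 .35; 0 0 0 0 0 0 .45; 0 0 -.01 0 0 0 .5; 0 0 -.02 0 0 0 .5; 0 0 -.02 0 0 0 .5; 0 0 -.015 0 0 0 .5; 0 0 0 0 0 0 .5'
python3 - <<'E'
from h import *
im=r.capture("scene"); crop(0,im,200,180,160,120,5,"pics/s6.png")
go([.4752,-.0705,.10])
E
```

```text
time_s: 7.15
tcp_pos: [0.6169, -0.2713, 0.1893]
eef_rot: [-180.0, -0.4, -22.0]
contact_force: [0.4, 0.0, 0.1]
gripper_width: 0.0435
t 7.2 tcp [ 0.6162 -0.2709  0.1873] rot [-179.96   -0.26  -22.03] F [ 0.5 -1.  -1. ] w 0.0443 | shift mm [-206.3 -132.8   86.4] dist 260.1 turn [-0.0007 -0.0045  0.    ]
```

View pics/s6.png

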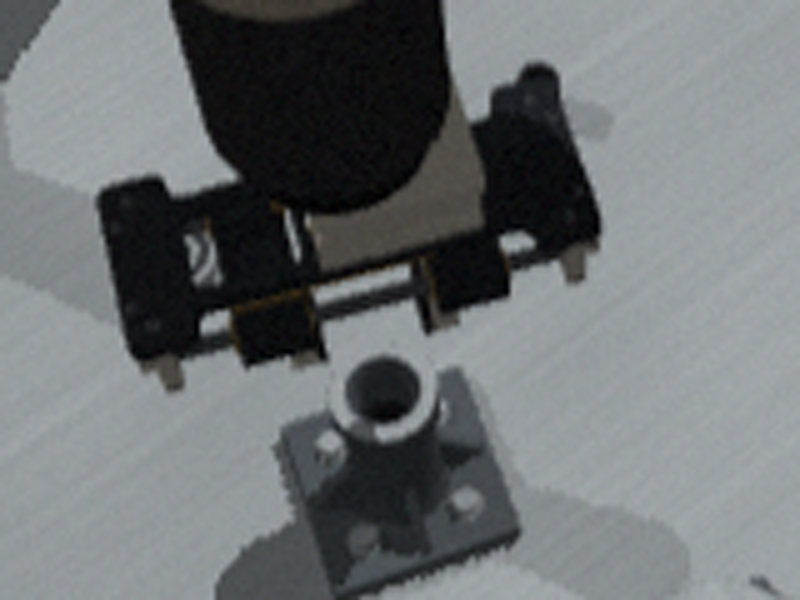

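```bash
python3 -m inch '-.012 -.008 0 0 0 0 .5; -.025 -.016 0 0 0 0 .5; -.025 -.016 0 0 0 0 .5; -.025 -.016 0 0 0 0 .5; -.025 -.016 .015 0 0 0 .5; -.025 -.016 .02 0 0 0 .5; -.025 -.016 .02 0 0 0 .5; -.025 -.016 .02 0 0 0 .5; -.019 -.013 .01 0 0 0 .5; 0 0 0 0 0 0 .5; 0 0 0 0 0 0 .5; 0 0 0 0 0 0 .5'
python3 - <<'E'
from h import *
go([.4752,-.0705,.012])
im=r.capture("scene"); crop(0,im,230,120,160,120,5,"pics/s7.png")
E
```

```text
time_s: 8.2
tcp_pos: [0.4745, -0.0698, 0.0996]
eef_rot: [-180.0, -0.0, -22.0]
contact_force: [-0.2, 0.3, 0.9]
gripper_width: 0.0437
t 8.2 tcp [ 0.4745 -0.0698  0.0996] rot [-1.7999e+02 -4.0000e-02 -2.1990e+01] F [-0.2  0.3  0.9] w 0.0437 | shift mm [ 0.8  0.4 87.6] dist 87.6 turn [-0.0002 -0.0007  0.    ]
```

View pics/s7.png

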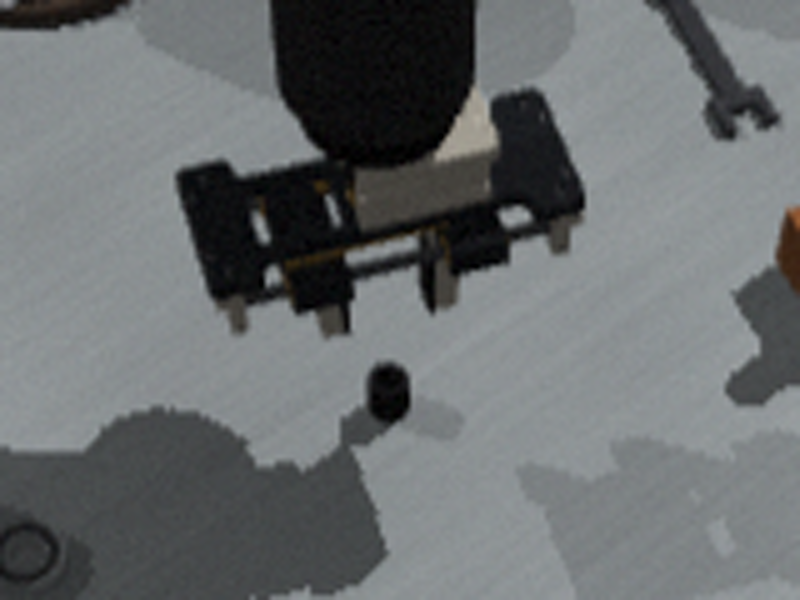

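```bash
python3 -m inch '.001 0 .012 0 0 0 .5; 0 0 .024 0 0 0 .5; 0 0 .024 0 0 0 .5; 0 0 .017 0 0 0 .5;  0 0 .009 0 0 0 .5; 0 0 .002 0 0 0 .5; 0 0 0 0 0 0 .5; 0 0 0 0 0 0 0; 0 0 0 0 0 0 0; 0 0 0 0 0 0 0; 0 0 0 0 0 0 0; 0 0 0 0 0 0 0; 0 0 0 0 0 0 0' 15
python3 - <<'E'
from h import *
go([.6150,-.2705,.15])
E
```

```text
time_s: 9.33
tcp_pos: [0.4755, -0.0702, 0.012]
eef_rot: [-180.0, -0.1, -22.0]
contact_force: [-1.1, 0.9, 6.5]
gripper_width: 0.0237
t 9.33 tcp [ 0.4755 -0.0702  0.012 ] rot [-1.7996e+02 -7.0000e-02 -2.2020e+01] F [-1.1  0.9  6.5] w 0.0237 | shift mm [ 204.7  133.3 -137.9] dist 280.5 turn [-0.0007 -0.0013  0.    ]
```

```bash
python3 -m inch '0 0 -.01 0 0 0 0; 0 0 -.03 0 0 0 0; 0 0 -.03 0 0 0 0; 0 0 -.03 0 0 0 0; 0 0 -.03 0 0 0 0; 0 0 -.012 0 0 0 0; .011 .0075 0 0 0 0 0; .025 .0163 0 0 0 0 0; .025 .0163 0 0 0 0 0; .025 .0163 0 0 0 0 0; .025 .0163 0 0 0 0 0; .025 .0163 0 0 0 0 0; .025 .0163 0 0 0 0 0; .025 .0163 0 0 0 0 0; .019 .0118 0 0 0 0 0; 0 0 .01 0 0 0 0; 0 0 0 0 0 0 0; 0 0 0 0 0 0 0'
python3 - <<'E'
from h import *
im=r.capture("scene"); crop(0,im,200,180,160,120,5,"pics/s8.png")
go([.6150,-.2705,.12])
E
```

```text
time_s: 10.83
tcp_pos: [0.6136, -0.2704, 0.142]
eef_rot: [180.0, 0.1, -22.1]
contact_force: [-0.1, 0.1, -0.2]
gripper_width: 0.0234
t 10.88 tcp [ 0.614  -0.2703  0.1429] rot [ 1.7999e+02  7.0000e-02 -2.2030e+01] F [ 0.2 -0.1  0.6] w 0.0236 | shift mm [ 1.  -0.2 22.9] dist 22.9 turn [0.0001 0.0013 0.    ]
```

View pics/s8.png

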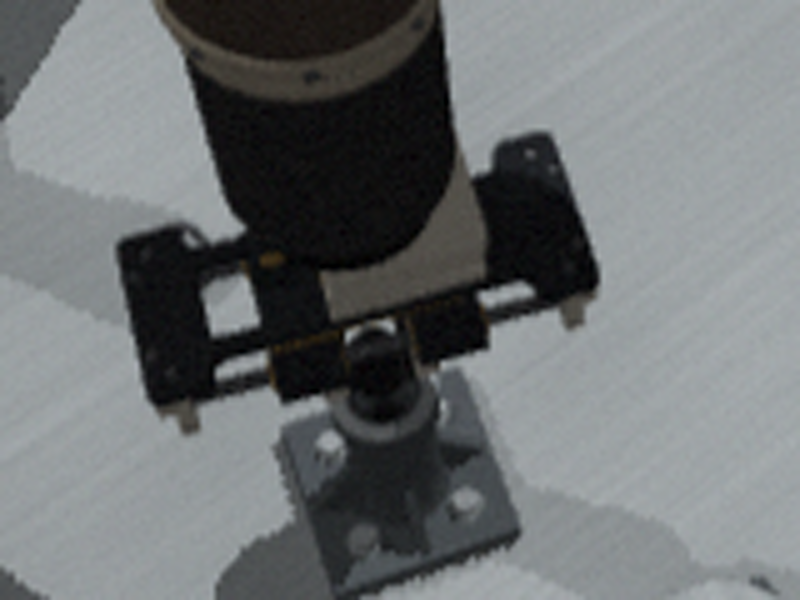

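```bash
python3 -m inch '.001 0 .006 0 0 0 0; 0 0 .008 0 0 0 0; 0 0 .005 0 0 0 0; 0 0 .002 0 0 0 0; 0 0 .001 0 0 0 0; 0 0 0 0 0 0 0; 0 0 0 0 0 0 0; 0 0 0 0 0 0 .29; 0 0 0 0 0 0 .31; 0 0 0 0 0 0 .35; 0 0 0 0 0 0 .45; 0 0 -.01 0 0 0 .5; 0 0 -.02 0 0 0 .5; 0 0 -.02 0 0 0 .5; 0 0 -.02 0 0 0 .5; 0 0 -.02 0 0 0 .6; 0 0 -.015 0 0 0 .6; 0 0 0 0 0 0 .6'
python3 - <<'E'
from h import *
im=r.capture("scene"); crop(0,im,240,235,60,45,13,"pics/s9.png")
s=im
im=r.capture("top"); crop(0,im,320,120,160,120,5,"pics/t9.png")
go([.589,.224,.20])
E
```

```text
time_s: 12.38
tcp_pos: [0.6174, -0.2721, 0.2314]
eef_rot: [-180.0, -0.4, -22.0]
contact_force: [1.5, -0.9, 0.5]
gripper_width: 0.0521
t 12.48 tcp [ 0.616  -0.2713  0.2276] rot [-1.7997e+02 -1.2000e-01 -2.2050e+01] F [-0.1 -0.1 -0.3] w 0.0522 | shift mm [-211.1 -448.9   27.4] dist 496.9 turn [-0.0006 -0.0021  0.    ]
```

View pics/s9.png

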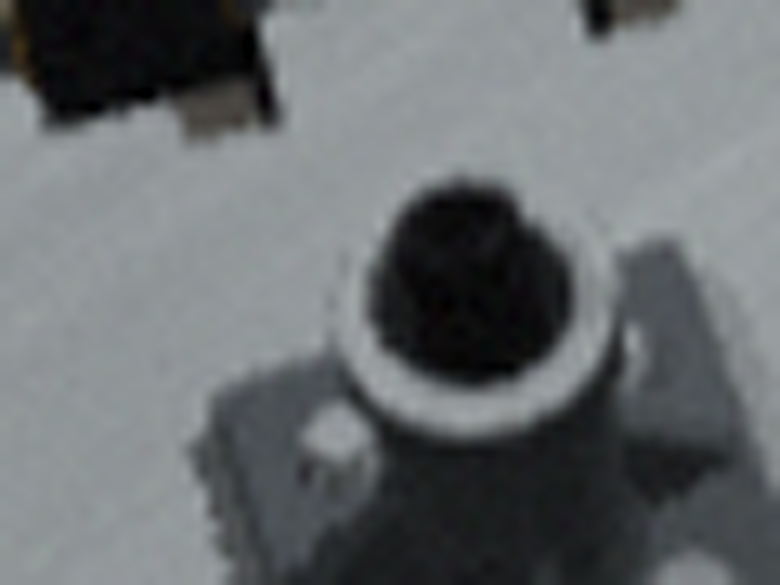

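View pics/t9.png

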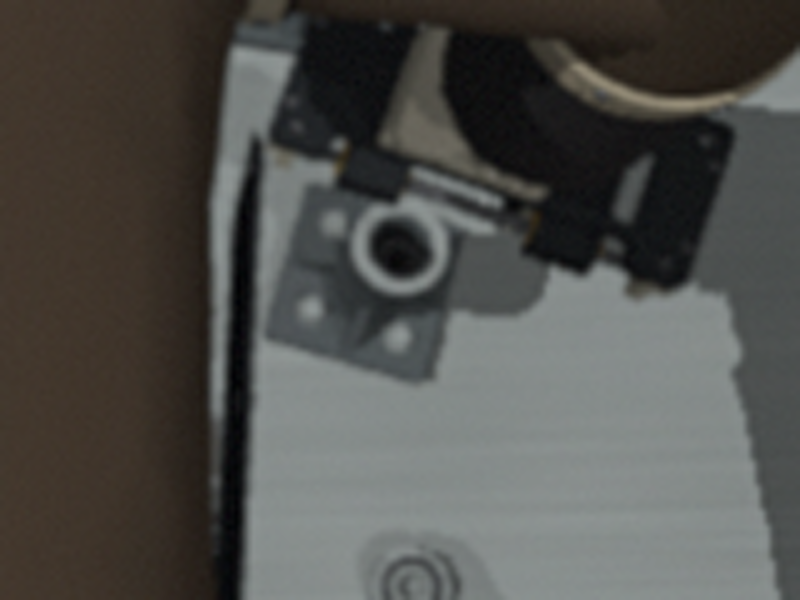

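```bash
python3 -m inch '-.008 -.018 0 0 0 0 .6; -.014 -.030 0 0 0 0 .6; -.014 -.030 0 0 0 0 .6; -.014 -.030 0 0 0 0 .6; -.014 -.030 0 0 0 0 .6; -.014 -.030 0 0 0 0 .6'
python3 - <<'E'
from h import *
im=r.capture("scene"); crop(0,im,240,235,60,45,13,"pics/s10.png")
a=cv2.imread("pics/s10.png")
for z,c in((.115,(0,0,255)),(.105,(0,255,0))):
  for rad in ((.018,.0265) if z==.115 else (.012,.007)):
    p=proj("scene",cyl(.6155,-.271,rad,z,z)[:60]); cv2.polylines(a,[((p-[240,235]+.5)*13-.5).astype(int)],True,c,1)
cv2.imwrite("pics/s10o.png",a)
im=r.capture("top"); crop(0,im,370,145,60,45,13,"pics/t10.png")
go([.589,.224,.20])
E
```

```text
time_s: 12.98
tcp_pos: [0.6056, -0.0849, 0.2254]
eef_rot: [180.0, 0.1, -22.1]
contact_force: [0.3, -0.2, -1.4]
gripper_width: 0.0524
t 13.08 tcp [ 0.6059 -0.0824  0.2257] rot [-1.7998e+02  6.0000e-02 -2.1830e+01] F [ 0.2 -0.6  0.3] w 0.0526 | shift mm [-129.7 -278.1   25.9] dist 308.0 turn [-0.0003  0.001  -0.    ]
```

View pics/s10o.png

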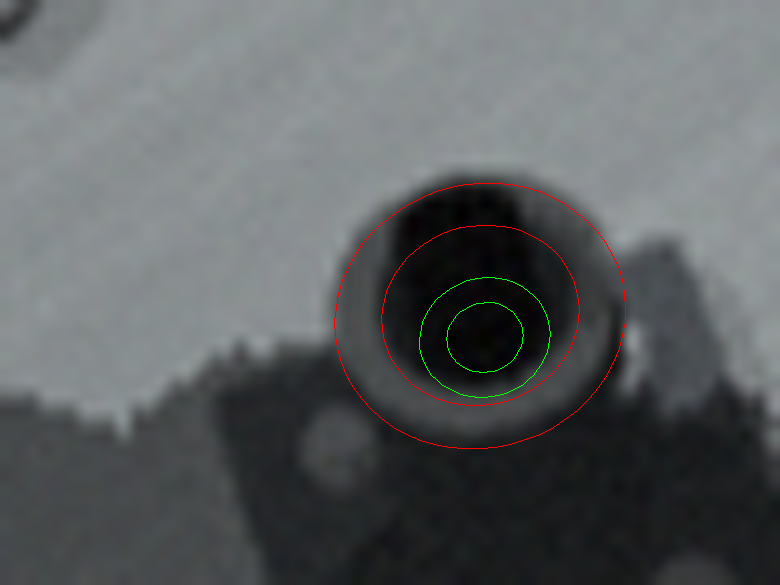

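View pics/t10.png

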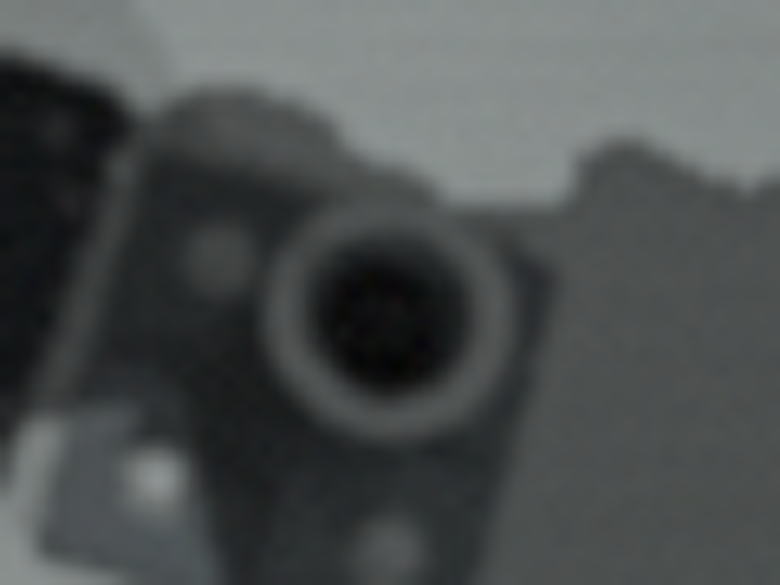

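Run:
```python
from h import *
for n,f,o in(("scene","s10",(240,235)),("top","t10",(370,145)),("scene","s9",(240,235))):
  a=cv2.imread(f"pics/{f}.png"); a=cv2.convertScaleAbs(a,alpha=2.2,beta=0)
  X=dict(s10=(.6162,-.2725),s9=(.6162,-.2725),t10=(.6133,-.2700))[f]
  for z,rad,c in((.115,.018,(0,0,255)),(.115,.0265,(0,0,255)),(.143,.012,(0,255,0)),(.125,.012,(255,255,0)),(.105,.012,(255,0,255))):
    p=proj(n,cyl(*X,rad,z,z)[:60]); cv2.polylines(a,[((p-o+.5)*13-.5).astype(int)],True,c,1)
  cv2.imwrite(f"pics/{f}o2.png",a)
```

```text
(no output)
```

View pics/s10o2.png

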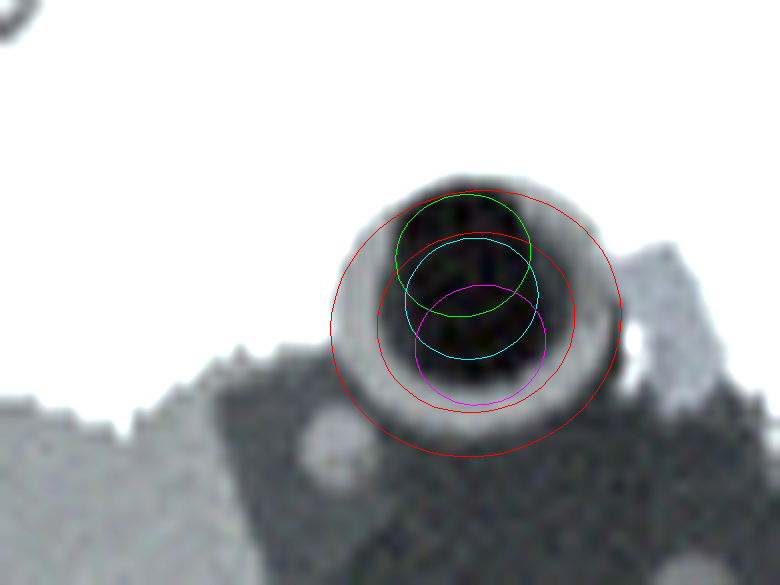

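View pics/t10o2.png

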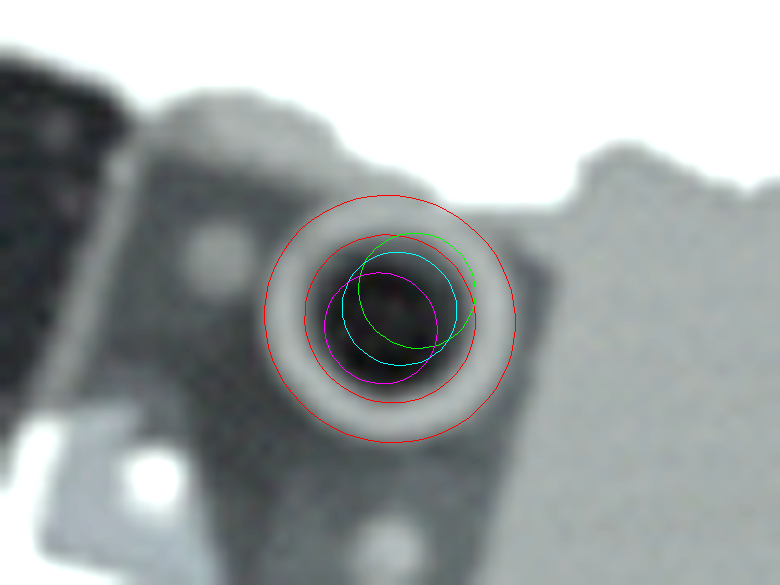

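View pics/s9o2.png

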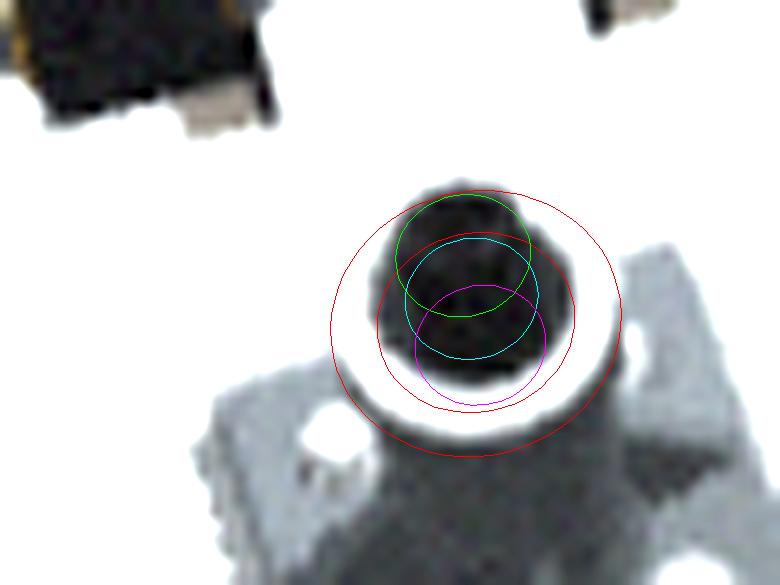

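```bash
python3 -m inch '-.012 -.026 0 0 0 0 .6; -.014 -.030 0 0 0 0 .6; -.014 -.030 0 0 0 0 .6; -.014 -.030 0 0 0 0 .6; -.014 -.030 0 0 0 0 .6; 0 0 0 0 0 0 .6'
python3 - <<'E'
from h import *
s=r.capture("scene");t=r.capture("top"); cv2.imwrite("pics/scene11.png",s[:,:,::-1]);cv2.imwrite("pics/top11.png",t[:,:,::-1])
s0=cv2.imread("pics/scene0.png");t0=cv2.imread("pics/top0.png")
z=lambda im,u,v:cv2.convertScaleAbs(cv2.resize(im[v:v+30,u:u+40],None,fx=10,fy=10,interpolation=cv2.INTER_CUBIC),alpha=2)
a=np.vstack([np.hstack([z(s0,258,245),z(s[:,:,::-1],258,245)]),np.hstack([z(t0,380,155),z(t[:,:,::-1],380,155)])])
cv2.imwrite("pics/cmp11.png",a); go([.589,.224,.2])
E
```

```text
time_s: 13.58
tcp_pos: [0.5979, 0.0786, 0.2255]
eef_rot: [-180.0, 0.0, -21.9]
contact_force: [0.8, -0.3, -0.5]
gripper_width: 0.0525
t 13.68 tcp [0.5978 0.0754 0.2254] rot [ 1.7994e+02  6.0000e-02 -2.1920e+01] F [ 0.3 -0.3  0.2] w 0.0526 | shift mm [ -63.6 -134.5   25.4] dist 151.0 turn [0.001 0.001 0.   ]
```

View pics/cmp11.png

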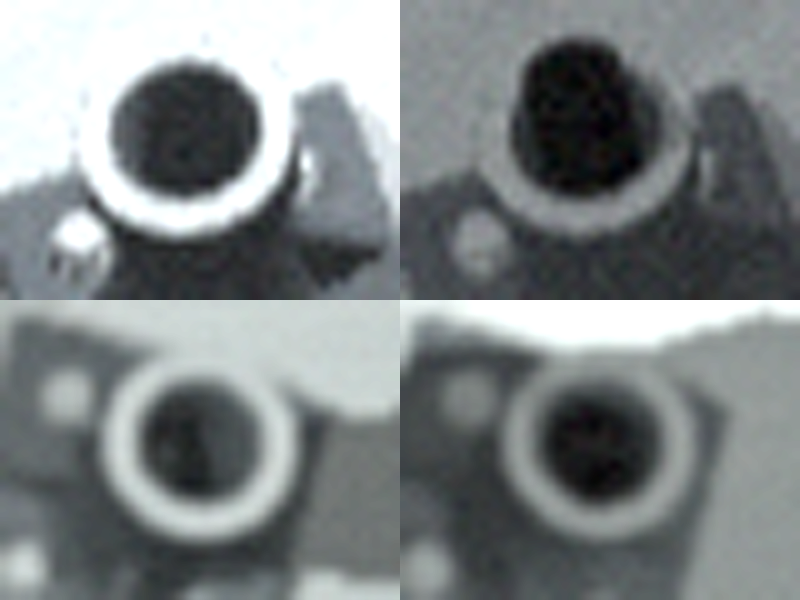

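View pics/scene11.png

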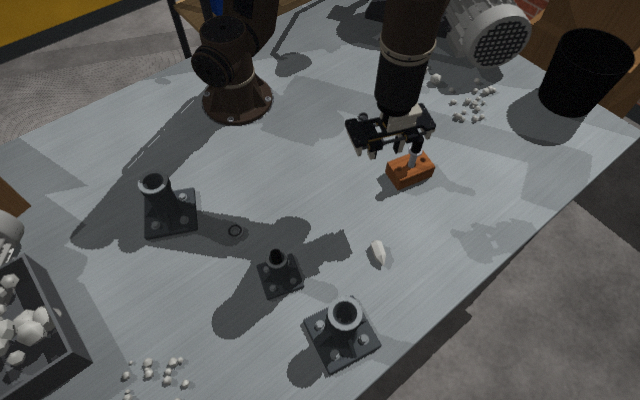

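Run:
```python
from h import *
print(tri([("top",(399.9,169.4)),("scene",(275.1,253.0))]))
for z in(.115,.125,.135,.145): print(z,proj("scene",[.6145,-.2705,z]),proj("top",[.6145,-.2705,z]))
t=cv2.imread("pics/top11.png",0); print(t[158:182,388:412])
```

```text
(array([ 0.60870286, -0.26799298,  0.13127062]), array([ 0.17633258,  0.10672615,  0.17992263, -0.00856416]))
0.115 [[276.42746117 258.29682827]] [[399.70736188 168.61606677]]
0.125 [[276.08163408 256.49457645]] [[400.42994554 167.85692815]]
0.135 [[275.73000952 254.66219819]] [[401.16607958 167.08349906]]
0.145 [[275.37244016 252.79893012]] [[401.9161462 166.2953748]]
[[ 79  91 100 106 114 123 127 131 135 134 134 134 133 133 134 132 135 131
  121 113 110  95  84  82]
 [ 55  61  65  73  86  95 104 114 118 119 115 112 111 113 113 113 113 111
   95  84  80  76  73  74]
 [ 37  39  38  41  46  57  71  85  90  92  85  82  82  82  83  82  83  82
   75  74  74  74  75  74]
 [ 38  35  34  32  35  44  61  73  77  77  74  74  75  76  74  74  76  72
   70  72  74  75  76  77]
 [ 49  42  33  37  43  57  67  73  73  71  66  66  64  66  70  74  78  75
   71  68  71  71  74  77]
 [ 57  46  37  42  53  64  67  64  59  53  50  49  47  51  58  65  76  77
   74  65  60  62  70  75]
 [ 61  52  42  54  65  65  60  50  39  33  34  34  35  38  41  50  64  74
   77  72  59  53  59  67]
 [ 61  52  48  64  69
[... 996 characters left out ...]
27  27  30  42  60  74  78  72  59  47  42  43  54  61  68  76  79
   71  59  48  45  56  70]
 [ 28  28  27  25  31  42  62  73  75  74  69  69  68  74  77  76  78  73
   63  51  44  49  63  73]
 [ 27  30  28  27  27  34  43  57  66  72  76  76  77  77  75  71  65  57
   48  45  43  52  67  74]
 [ 28  28  28  29  29  30  33  36  46  53  59  64  65  64  60  52  46  44
   42  42  46  57  69  75]
 [ 27  30  31  34  32  32  31  31  33  38  39  44  43  43  40  37  37  39
   39  43  47  60  72  75]
 [ 30  28  31  33  32  34  35  36  34  35  37  36  40  42  43  41  39  39
   41  42  49  62  72  76]
 [ 30  25  28  34  35  37  37  35  38  35  39  40  42  45  44  46  41  42
   42  44  51  67  74  75]]
```

Run:
```python
from h import *
go([.6140,-.2700,.205],-112)
print(atz("top",(388,90),.15))
```

```text
t 13.68 tcp [0.5978 0.0754 0.2254] rot [ 1.7994e+02  6.0000e-02 -2.1920e+01] F [ 0.3 -0.3  0.2] w 0.0526 | shift mm [144.  314.4  20.6] dist 346.4 turn [0.0016 0.     1.5721]
[ 0.82646005 -0.24316121  0.15      ]
```

```bash
python3 -m inch '.006 .014 0 0 0 0 .7; .0125 .0273 .001 0 0 0 .7; .0125 .0273 .001 0 0 0 .7; .0125 .0273 .001 0 0 0 .7; .0125 .0273 .001 0 0 0 .7; .0125 .0273 .001 0 0 0 .7; .0125 .0273 .001 0 0 0 .7; .0125 .0273 .001 0 0 0 .7; .0125 .0273 .001 0 0 0 .7; .0125 .0273 .001 0 0 0 .7; .0125 .0273 .001 0 0 0 .7; .0125 .0273 .001 0 0 0 .7; 0 0 0 0 0 .12 .7; 0 0 0 0 0 .12 .7; 0 0 0 0 0 .12 .7; 0 0 0 0 0 .12 .7; 0 0 0 0 0 .12 .7; 0 0 0 0 0 .12 .7; 0 0 0 0 0 .12 .7; 0 0 0 0 0 .12 .7'
python3 -m inch '0 0 0 0 0 .12 .7; 0 0 0 0 0 .12 .7; 0 0 0 0 0 .12 .7; 0 0 0 0 0 .12 .7; 0 0 0 0 0 .12 .7; 0 0 0 0 0 0 .7; 0 0 0 0 0 0 .7'
python3 - <<'E'
from h import *
go([.6140,-.2700,.122],-112)
s=r.capture("scene");t=r.capture("top")
z=lambda im,u,v:cv2.resize(im[v:v+60,u:u+80,::-1],None,fx=5,fy=5,interpolation=cv2.INTER_CUBIC)
cv2.imwrite("pics/c12.png",np.hstack([z(s,238,230),z(t,360,130)]))
E
```

```text
time_s: 15.35
tcp_pos: [0.6119, -0.2727, 0.2147]
eef_rot: [179.9, 0.0, -77.5]
contact_force: [-0.2, -0.4, -0.9]
gripper_width: 0.0614
time_s: 15.93
tcp_pos: [0.6123, -0.2721, 0.2149]
eef_rot: [180.0, -0.0, -111.3]
contact_force: [-1.2, 0.7, 0.2]
gripper_width: 0.0613
t 15.93 tcp [ 0.6123 -0.2721  0.2149] rot [ 1.7996e+02 -1.0000e-02 -1.1131e+02] F [-1.2  0.7  0.2] w 0.0613 | shift mm [-2.6 -0.9 92.9] dist 92.9 turn [ 0.0007 -0.0002  0.0121]
```

View pics/c12.png

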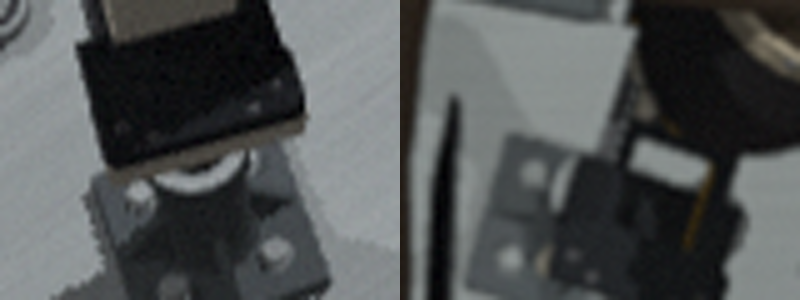

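```bash
python3 -m inch '-.0025 -.001 .01 0 0 .011 .7; 0 0 .02 0 0 0 .7; 0 0 .02 0 0 0 .7; 0 0 .02 0 0 0 .7; 0 0 .012 0 0 0 .7; 0 0 .006 0 0 0 .7; 0 0 .002 0 0 0 .7; 0 0 0 0 0 0 .7; 0 0 0 0 0 0 .7' 12
python3 - <<'E'
from h import *
go([.6140,-.2700,.122],-112)
E
```

```text
time_s: 16.78
tcp_pos: [0.6158, -0.2688, 0.1261]
eef_rot: [-179.9, 0.0, -112.0]
contact_force: [0.3, -0.6, -0.6]
gripper_width: 0.0612
t 16.78 tcp [ 0.6158 -0.2688  0.1261] rot [-179.92    0.   -112.03] F [ 0.3 -0.6 -0.6] w 0.0612 | shift mm [1.8 1.2 4.1] dist 4.7 turn [-0.0015  0.0001 -0.0006]
```

```bash
python3 -m inch '.0012 .001 .004 0 0 0 .7; 0 0 0 0 0 0 .6; 0 0 0 0 0 0 .5; 0 0 0 0 0 0 .4; 0 0 0 0 0 0 .34; 0 0 0 0 0 0 .3; 0 0 0 0 0 0 .25; 0 0 0 0 0 0 .2; 0 0 0 0 0 0 .2; 0 0 0 0 0 0 .2' 12
python3 - <<'E'
from h import *
go([.6140,-.2700,.122],-112)
E
```

```text
time_s: 17.62
tcp_pos: [0.6144, -0.2695, 0.1215]
eef_rot: [-179.9, 0.0, -112.0]
contact_force: [0.1, 0.1, 0.3]
gripper_width: 0.0179
t 17.62 tcp [ 0.6144 -0.2695  0.1215] rot [-1.7993e+02  1.0000e-02 -1.1205e+02] F [0.1 0.1 0.3] w 0.0179 | shift mm [ 0.6  0.2 -0.5] dist 0.8 turn [-0.0013  0.0001 -0.0008]
```

```bash
python3 -m inch '0 0 0 0 0 0 .3; 0 0 0 0 0 0 .5; 0 0 -.015 0 0 0 .6; 0 0 -.03 0 0 0 .6; 0 0 -.03 0 0 0 .6; 0 0 -.025 0 0 0 .6; .005 -.012 0 0 0 0 .6; .01 -.03 0 0 0 0 .6; .01 -.03 0 0 0 0 .6'
python3 - <<'E'
from h import *
s=r.capture("scene")
z=lambda im,u,v:cv2.resize(im[v:v+60,u:u+80,::-1],None,fx=8,fy=8,interpolation=cv2.INTER_CUBIC)
cv2.imwrite("pics/c13.png",z(s,238,230)); go([.589,.224,.2])
E
```

```text
time_s: 18.37
tcp_pos: [0.6721, -0.3197, 0.2234]
eef_rot: [-179.8, 0.0, -112.0]
contact_force: [0.5, 0.1, 0.1]
gripper_width: 0.0523
t 18.42 tcp [ 0.675  -0.3235  0.2203] rot [-1.7993e+02 -8.0000e-02 -1.1206e+02] F [ 5.5 -2.8  1.6] w 0.0528 | shift mm [-475.1  285.3   19.3] dist 554.5 turn [-0.0013 -0.0014  0.    ]
```

View pics/c13.png

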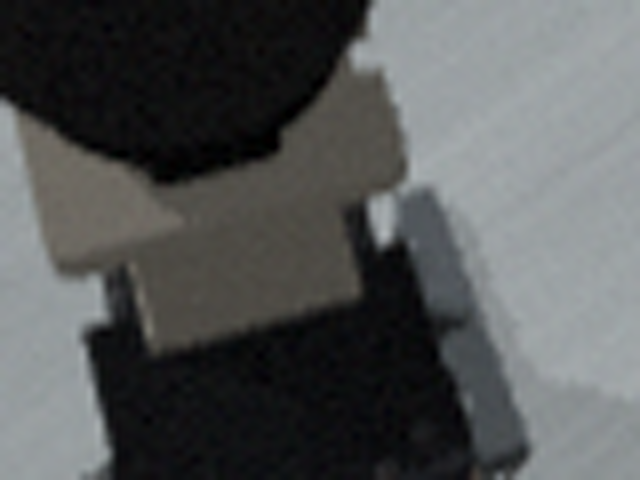

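```bash
python3 -m inch '-.015 .009 0 0 0 0 .6; -.029 .0174 0 0 0 0 .6; -.029 .0174 0 0 0 0 .6; -.029 .0174 0 0 0 0 .6; -.029 .0174 0 0 0 0 .6; -.029 .0174 0 0 0 0 .6; -.029 .0174 0 0 0 0 .6; -.029 .0174 0 0 0 0 .6; -.029 .0174 0 0 0 0 .6; -.029 .0174 0 0 0 0 .6; -.029 .0174 0 0 0 0 .6; -.029 .0174 0 0 0 0 .6; -.029 .0174 0 0 0 0 .6; -.029 .0174 0 0 0 0 .6; -.029 .0174 0 0 0 0 .6; -.029 .0174 0 0 0 0 .6; 0 0 0 0 0 0 .6; 0 0 0 0 0 0 .6'
python3 - <<'E'
from h import *
s=r.capture("scene");t=r.capture("top")
z=lambda im,u,v:cv2.resize(im[v:v+30,u:u+40,::-1],None,fx=10,fy=10,interpolation=cv2.INTER_CUBIC)
cv2.imwrite("pics/c14.png",np.hstack([z(s,258,245),z(t,380,155)])); go([.589,.224,.2])
cv2.imwrite("pics/s14.png",s[80:230,330:530,::-1].repeat(4,0).repeat(4,1))
E
```

```text
time_s: 19.92
tcp_pos: [0.5895, 0.2008, 0.221]
eef_rot: [180.0, -0.0, -111.9]
contact_force: [-0.5, 0.2, -0.0]
gripper_width: 0.0524
t 20.02 tcp [0.5898 0.1988 0.2211] rot [ 1.8000e+02 -1.0000e-02 -1.1203e+02] F [-1.3  0.3 -0.1] w 0.0523 | shift mm [-23.1  10.2  21.1] dist 32.9 turn [ 0.0001 -0.0002 -0.    ]
```

View pics/c14.png

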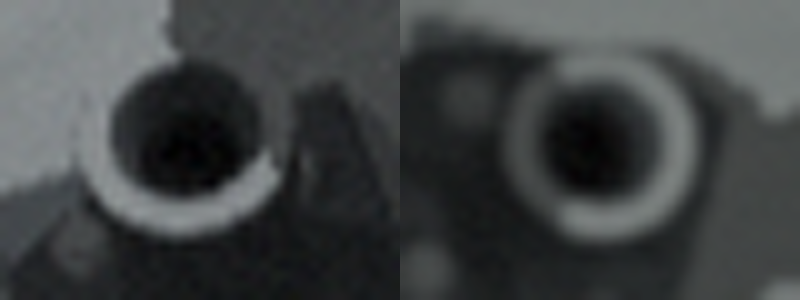

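View pics/s14.png

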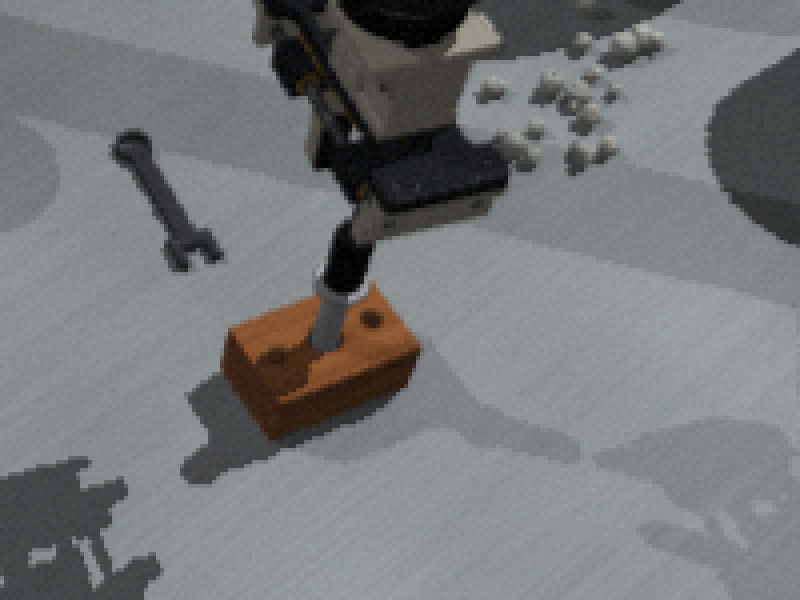

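Run:
```python
from h import *
S=cv2.imread("pics/scene0.png");T=cv2.imread("pics/top0.png")
for n,im,(u,v) in(("scene",S,(418,144)),("top",T,(215,180))):
    w=im[v-20:v+21,u-20:u+21].max(2); m=(w<42).astype(np.uint8)
    k,lab,st,ce=cv2.connectedComponentsWithStats(m); i=lab[20,20]; c=ce[i]+[u-20,v-20]
    f=lambda X:hullc(n,cyl(X[0],X[1],.014,.116,.166))[0]-c
    s=least_squares(f,[.589,.224]); print(n,s.x,c,st[i],hullc(n,cyl(*s.x,.014,.116,.166))[1])
    print((m*(lab==i))[8:34,8:34])
# block hole: corners of block top (top img) crop t1 5x
tc=[(90,100),(298,148),(272,238),(62,218)]
for z in [.05]:
    P=np.array([atz("top",(190+(a+.5)/5-.5,150+(b+.5)/5-.5),z) for a,b in tc]); print(P.round(4),P.mean(0))
sc=[(142,300),(428,205),(522,335),(235,445)]
P=np.array([atz("scene",(370+(a+.5)/8-.5,125+(b+.5)/8-.5),.05) for a,b in sc]); print(P.round(4),P.mean(0))
```

```text
scene [0.59049531 0.2258701 ] [416.96932515 143.94478528] [ 13  11  13  19 163] 189.3914578196127
[[0 0 0 0 0 0 0 0 0 0 0 0 0 0 0 0 0 0 0 0 0 0 0 0 0 0]
 [0 0 0 0 0 0 0 0 0 0 0 0 0 0 0 0 0 0 0 0 0 0 0 0 0 0]
 [0 0 0 0 0 0 0 0 0 0 0 0 0 0 0 0 0 0 0 0 0 0 0 0 0 0]
 [0 0 0 0 0 0 0 0 0 0 0 1 1 1 0 0 0 0 0 0 0 0 0 0 0 0]
 [0 0 0 0 0 0 0 0 0 0 1 1 1 1 1 1 0 0 0 0 0 0 0 0 0 0]
 [0 0 0 0 0 0 0 0 0 1 1 1 1 1 1 1 1 0 0 0 0 0 0 0 0 0]
 [0 0 0 0 0 0 0 0 1 1 1 1 1 1 1 1 1 1 0 0 0 0 0 0 0 0]
 [0 0 0 0 0 0 0 0 1 1 1 1 1 1 1 1 1 1 0 0 0 0 0 0 0 0]
 [0 0 0 0 0 0 0 0 1 1 1 1 1 1 1 1 1 1 0 0 0 0 0 0 0 0]
 [0 0 0 0 0 0 0 1 1 1 1 1 1 1 1 1 1 0 0 0 0 0 0 0 0 0]
 [0 0 0 0 0 0 0 1 1 1 1 1 1 1 1 1 1 0 0 0 0 0 0 0 0 0]
 [0 0 0 0 0 0 0 1 1 1 1 1 1 1 1 1 1 0 0 0 0 0 0 0 0 0]
 [0 0 0 0 0 0 1 1 1 1 1 1 1 1 1 1 0 0 0 0 0 0 0 0 0 0]
 [0 0 0 0 0 0 1 1 1 1 1 1 1 1 1 1 0 0 0 0 0 0 0 0 0 0]
 [0 0 0 0 0 0 1 1 1 1 1 1 1 1 1 1 0 0 0 0 0 0 0 0 0 0]
 [0 0 0 0 0 0 1 1 1 1 1 1 1 1 1 1 0 0 0 0 0 0 0 0 0 0]
 [0 0 0 0 0 1 1 1 1 1 1 1 1 1 1 0 0 0 0 0 0 0 0 0 0 0]
 [0 0 0 0 0 1 1 1 1 1 1 1 1 1 1 0 0 0 0 0 0 0 0 0 0 0]
 [0 0 0 0 0 
[... 1520 characters left out ...]
0 0 0 0 0 0 0 0 0 0 0 0 0 0 0 0 0 0 0 0 0 0 0 0 0]
 [0 0 0 0 0 0 0 0 0 0 0 0 0 0 0 0 0 0 0 0 0 0 0 0 0 0]
 [0 0 0 0 0 0 0 0 0 0 0 0 0 0 0 0 0 0 0 0 0 0 0 0 0 0]
 [0 0 0 0 0 0 0 0 0 0 0 0 0 0 0 0 0 0 0 0 0 0 0 0 0 0]
 [0 0 0 0 0 0 0 0 0 0 0 0 0 0 0 0 0 0 0 0 0 0 0 0 0 0]
 [0 0 0 0 0 0 0 0 0 0 0 0 0 0 0 0 0 0 0 0 0 0 0 0 0 0]
 [0 0 0 0 0 0 0 0 0 0 0 0 0 0 0 0 0 0 0 0 0 0 0 0 0 0]
 [0 0 0 0 0 0 0 0 0 0 0 0 0 0 0 0 0 0 0 0 0 0 0 0 0 0]]
[[0.639  0.2748 0.05  ]
 [0.6073 0.1528 0.05  ]
 [0.5552 0.1678 0.05  ]
 [0.5699 0.2902 0.05  ]] [0.59284119 0.22139799 0.05      ]
[[0.5412 0.1776 0.05  ]
 [0.5762 0.2924 0.05  ]
 [0.6401 0.2746 0.05  ]
 [0.6093 0.1581 0.05  ]] [0.59170386 0.22566368 0.05      ]
```

```bash
python3 - <<'E'
from h import *
go([.5904,.2257,.2])
E
python3 -m inch '-.0125 .0055 0 0 0 0 .6; -.0125 .0055 0 0 0 0 .6; 0 0 0 0 0 0 .6; 0 0 0 0 0 0 .6; 0 0 0 0 0 0 .6'
python3 - <<'E'
from h import *
go([.5904,.2257,.1185])
s=r.capture("scene");cv2.imwrite("pics/s15.png",s[80:230,330:530,::-1].repeat(4,0).repeat(4,1))
E
```

```text
t 20.02 tcp [0.5898 0.1988 0.2211] rot [ 1.8000e+02 -1.0000e-02 -1.1203e+02] F [-1.3  0.3 -0.1] w 0.0523 | shift mm [-25.2   9.5  21.1] dist 34.2 turn [ 0.0001 -0.0002 -0.    ]
time_s: 20.43
tcp_pos: [0.5891, 0.226, 0.2211]
eef_rot: [180.0, -0.0, -112.1]
contact_force: [0.9, -1.3, -0.5]
gripper_width: 0.0528
t 20.43 tcp [0.5891 0.226  0.2211] rot [ 1.7999e+02 -1.0000e-02 -1.1207e+02] F [ 0.9 -1.3 -0.5] w 0.0528 | shift mm [ -0.2  -1.3 102.6] dist 102.6 turn [ 0.0001 -0.0002 -0.    ]
```

View pics/s15.png

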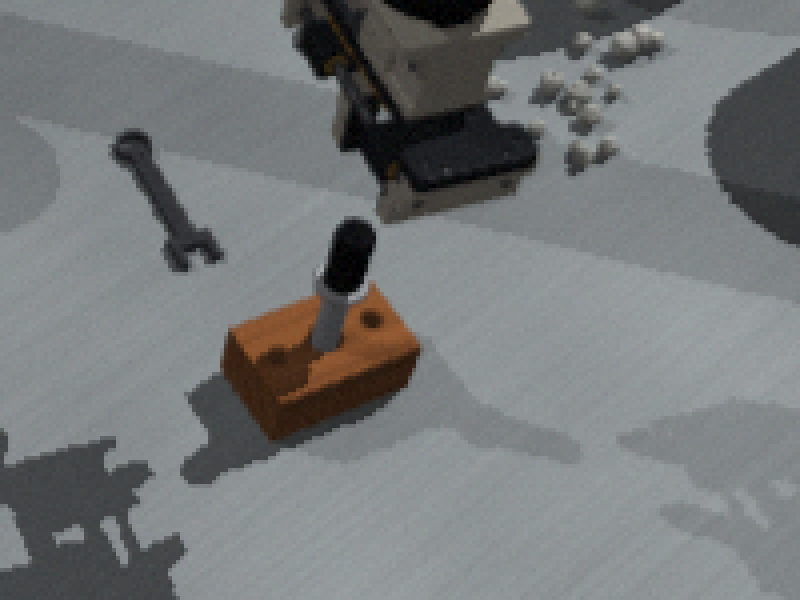

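```bash
python3 -m inch '0 -.001 .01 0 0 0 .6; 0 0 .02 0 0 0 .6; 0 0 .02 0 0 0 .6; 0 0 .02 0 0 0 .6; 0 0 .014 0 0 0 .6; 0 0 .01 0 0 0 .6; 0 0 .005 0 0 0 .6; 0 0 .002 0 0 0 .6; 0 0 0 0 0 0 .6; 0 0 0 0 0 0 .6'
python3 - <<'E'
from h import *
go([.5904,.2257,.1185])
s=r.capture("scene");cv2.imwrite("pics/s16.png",s[80:230,330:530,::-1].repeat(4,0).repeat(4,1))
E
```

```text
time_s: 21.32
tcp_pos: [0.5905, 0.226, 0.121]
eef_rot: [-180.0, 0.1, -112.1]
contact_force: [0.9, 0.5, 0.6]
gripper_width: 0.0529
t 21.32 tcp [0.5905 0.226  0.121 ] rot [-1.7995e+02  5.0000e-02 -1.1205e+02] F [0.9 0.5 0.6] w 0.0529 | shift mm [ 0.3 -0.   2.5] dist 2.5 turn [-0.0008  0.0009 -0.    ]
```

View pics/s16.png

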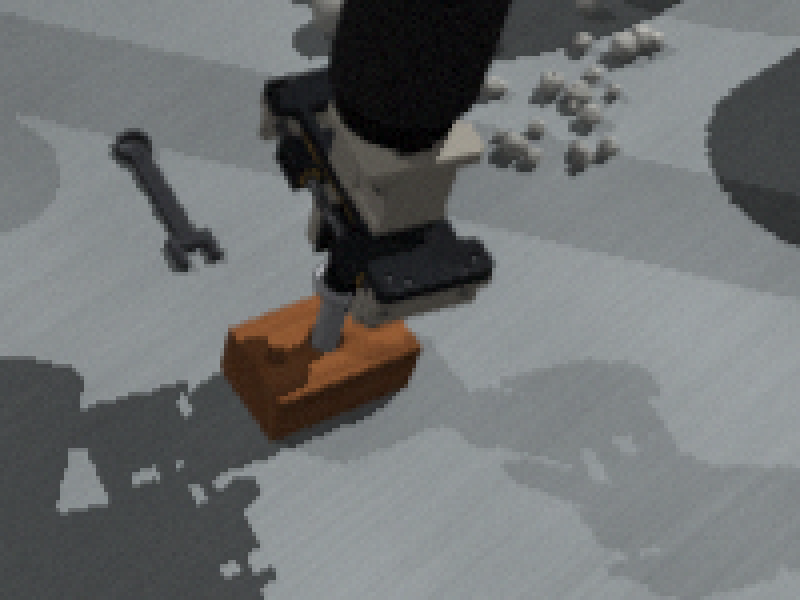

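```bash
python3 -m inch '0 0 .002 0 0 0 .6; 0 0 0 0 0 0 .45; 0 0 0 0 0 0 .35; 0 0 0 0 0 0 .2; 0 0 0 0 0 0 0; 0 0 0 0 0 0 0; 0 0 0 0 0 0 0; 0 0 0 0 0 0 0' 60
python3 - <<'E'
from h import *
go([.5904,.2257,.2185])
E
```

```text
time_s: 22.03
tcp_pos: [0.5901, 0.2258, 0.1183]
eef_rot: [-180.0, 0.0, -112.1]
contact_force: [0.1, 0.1, 0.3]
gripper_width: 0.0272
t 22.03 tcp [0.5901 0.2258 0.1183] rot [-1.7999e+02  1.0000e-02 -1.1206e+02] F [0.1 0.1 0.3] w 0.0272 | shift mm [  -0.    -0.4 -100.2] dist 100.2 turn [-0.0002  0.0002 -0.    ]
```

```bash
python3 -m inch '0 0 -.006 0 0 0 0; 0 0 -.012 0 0 0 0; 0 0 -.018 0 0 0 0; 0 0 -.022 0 0 0 0; 0 0 -.022 0 0 0 0; 0 0 -.022 0 0 0 0; 0 0 -.018 0 0 0 0; 0 0 -.010 0 0 0 0; 0 0 0 0 0 0 0; 0 0 0 0 0 0 0'
python3 - <<'E'
from h import *
go([.6145,-.2700,.248])
s=r.capture("scene");cv2.imwrite("pics/s17.png",s[50:230,330:530,::-1].repeat(3,0).repeat(3,1))
E
```

```text
time_s: 22.87
tcp_pos: [0.5898, 0.2258, 0.2483]
eef_rot: [180.0, 0.0, -112.1]
contact_force: [0.4, 0.6, -2.3]
gripper_width: 0.0271
t 22.87 tcp [0.5898 0.2258 0.2483] rot [ 1.8000e+02  5.0000e-02 -1.1207e+02] F [ 0.4  0.6 -2.3] w 0.0271 | shift mm [ 4.502e+02 -2.092e+02 -1.000e-01] dist 496.5 turn [0.0001 0.0008 0.    ]
```

View pics/s17.png

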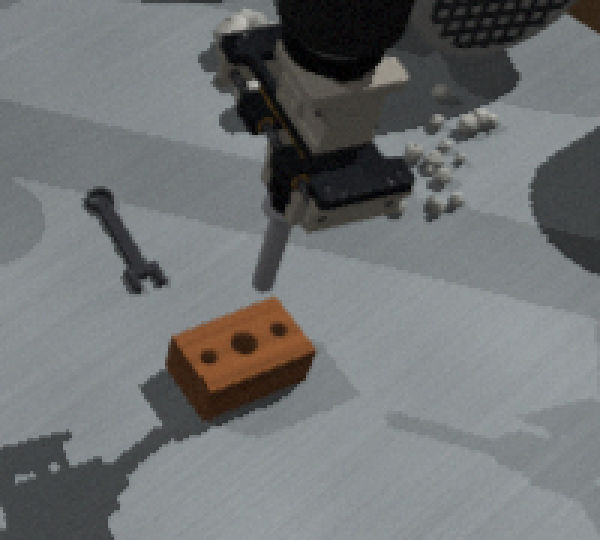

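```bash
python3 -m inch '.010 -.0047 0 0 0 0 0; .020 -.0093 0 0 0 0 0; .028 -.013 0 0 0 0 0; .028 -.013 0 0 0 0 0; .028 -.013 0 0 0 0 0; .028 -.013 0 0 0 0 0; .028 -.013 0 0 0 0 0; .028 -.013 0 0 0 0 0; .028 -.013 0 0 0 0 0; .028 -.013 0 0 0 0 0; .028 -.013 0 0 0 0 0; .028 -.013 0 0 0 0 0; .028 -.013 0 0 0 0 0; .028 -.013 0 0 0 0 0; .028 -.013 0 0 0 0 0; .028 -.013 0 0 0 0 0; .020 -.0093 0 0 0 0 0; .008 -.0038 0 0 0 0 0; 0 0 0 0 0 0 0; 0 0 0 0 0 0 0'
python3 -m inch '0 0 0 0 0 0 0; 0 0 0 0 0 0 0'
python3 - <<'E'
from h import *
go([.6145,-.2702,.23])
print("hole",atz("scene",(330+244.5/3-.5,50+343.5/3-.5),.05))
s=r.capture("scene");t=r.capture("top")
z=lambda im,u,v:cv2.resize(im[v:v+90,u:u+80,::-1],None,fx=5,fy=5,interpolation=cv2.INTER_CUBIC)
cv2.imwrite("pics/c18.png",np.hstack([z(s,238,200),z(t,360,110)]))
E
```

```text
time_s: 24.58
tcp_pos: [0.614, -0.2701, 0.2467]
eef_rot: [179.9, -0.0, -112.1]
contact_force: [0.2, 0.7, -0.4]
gripper_width: 0.0273
time_s: 24.75
tcp_pos: [0.6147, -0.2688, 0.248]
eef_rot: [180.0, 0.0, -112.0]
contact_force: [0.5, 0.6, -0.6]
gripper_width: 0.0272
t 24.75 tcp [ 0.6147 -0.2688  0.248 ] rot [ 179.98    0.   -112.  ] F [ 0.5  0.6 -0.6] w 0.0272 | shift mm [ 1.4 -0.3 18. ] dist 18.0 turn [0.0004 0.0001 0.    ]
hole [0.59005738 0.22676305 0.05      ]
```

View pics/c18.png

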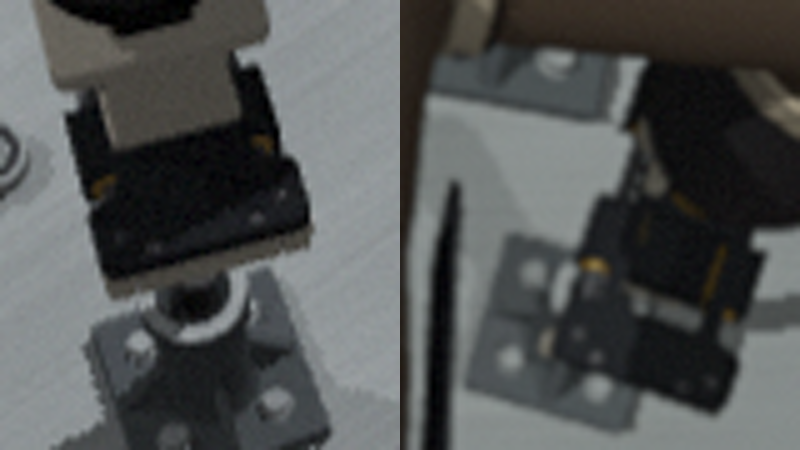

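```bash
python3 -m inch '.0012 0 .004 0 0 0 0; 0 0 .008 0 0 0 0; 0 0 .008 0 0 0 0; 0 0 .005 0 0 0 0; 0 0 .003 0 0 0 0; 0 0 .001 0 0 0 0; 0 0 0 0 0 0 0; 0 0 0 0 0 0 0'
python3 - <<'E'
from h import *
go([.6145,-.2702,.2])
E
```

```text
time_s: 25.52
tcp_pos: [0.6145, -0.271, 0.2193]
eef_rot: [-180.0, -0.0, -112.1]
contact_force: [0.9, -0.1, -1.4]
gripper_width: 0.0273
t 25.52 tcp [ 0.6145 -0.271   0.2193] rot [-1.7999e+02 -1.0000e-02 -1.1206e+02] F [ 0.9 -0.1 -1.4] w 0.0273 | shift mm [-0.8  0.3 19.3] dist 19.3 turn [-0.0002 -0.0001  0.    ]
```

```bash
python3 -m inch '-.0007 0 .001 0 0 0 0; 0 0 .001 0 0 0 0; 0 0 .001 0 0 0 0; 0 0 .001 0 0 0 0; 0 0 .001 0 0 0 0; 0 0 0 0 0 0 0'; python3 -m inch '0 0 .001 0 0 0 0; 0 0 .001 0 0 0 0; 0 0 .001 0 0 0 0; 0 0 0 0 0 0 0';  python3 -m inch '0 0 .001 0 0 0 0; 0 0 .001 0 0 0 0; 0 0 .001 0 0 0 0; 0 0 0 0 0 0 0'
```

```text
time_s: 26.02
tcp_pos: [0.6145, -0.2702, 0.2139]
eef_rot: [180.0, -0.0, -112.1]
contact_force: [0.2, 0.1, -1.7]
gripper_width: 0.0273
time_s: 26.35
tcp_pos: [0.6148, -0.2704, 0.2115]
eef_rot: [-180.0, 0.0, -112.1]
contact_force: [0.1, -0.2, -0.0]
gripper_width: 0.0275
time_s: 26.68
tcp_pos: [0.6149, -0.2705, 0.209]
eef_rot: [-179.9, -0.0, -112.0]
contact_force: [0.2, 0.4, 4.1]
gripper_width: 0.027
```

```bash
python3 -m inch '0 0 .001 0 0 0 0; 0 0 .001 0 0 0 0; 0 0 .001 0 0 0 0; 0 0 0 0 0 0 0';  python3 -m inch '0 0 .001 0 0 0 0; 0 0 .001 0 0 0 0; 0 0 .001 0 0 0 0; 0 0 0 0 0 0 0';python3 -m inch '0 0 .001 0 0 0 0; 0 0 .001 0 0 0 0;  0 0 0 0 0 0 0'
```

```text
time_s: 27.02
tcp_pos: [0.6149, -0.2705, 0.2059]
eef_rot: [-179.9, -0.0, -112.0]
contact_force: [0.2, 0.6, 3.4]
gripper_width: 0.027
time_s: 27.35
tcp_pos: [0.6149, -0.2705, 0.2029]
eef_rot: [-179.9, -0.0, -112.0]
contact_force: [-1.1, 0.1, 4.9]
gripper_width: 0.0274
time_s: 27.6
tcp_pos: [0.6149, -0.2705, 0.201]
eef_rot: [-179.9, -0.0, -112.0]
contact_force: [-0.4, 0.6, 4.9]
gripper_width: 0.0271
```

```bash
for i in 1 2; do :; done; python3 -m inch '0 0 .0005 0 0 0 0; 0 0 .0005 0 0 0 0; 0 0 .0005 0 0 0 0; 0 0 0 0 0 0 0'
```

```text
time_s: 27.93
tcp_pos: [0.6149, -0.2705, 0.1995]
eef_rot: [-179.9, -0.0, -112.0]
contact_force: [-0.7, 0.6, 5.3]
gripper_width: 0.0274
```

```bash
python3 -m inch '0 0 .0005 0 0 0 0; 0 0 .0005 0 0 0 0; 0 0 .0005 0 0 0 0; 0 0 0 0 0 0 0'
```

```text
time_s: 28.27
tcp_pos: [0.6149, -0.2705, 0.1981]
eef_rot: [-179.9, -0.0, -112.0]
contact_force: [-0.5, 0.1, 5.1]
gripper_width: 0.0271
```

```bash
python3 -m inch '0 0 .0005 0 0 0 0; 0 0 .0005 0 0 0 0; 0 0 0 0 0 0 0'
```

```text
time_s: 28.52
tcp_pos: [0.6149, -0.2705, 0.1971]
eef_rot: [-179.9, -0.0, -112.0]
contact_force: [-0.4, 0.0, 5.4]
gripper_width: 0.0272
```

```bash
python3 -m inch '0 0 .0005 0 0 0 0; 0 0 .0005 0 0 0 0; 0 0 .0005 0 0 0 0; 0 0 0 0 0 0 0'
```

```text
time_s: 28.85
tcp_pos: [0.6149, -0.2705, 0.1956]
eef_rot: [-179.9, -0.0, -112.0]
contact_force: [-1.9, 0.1, 5.5]
gripper_width: 0.0272
```

```bash
python3 -m inch '0 0 .0005 0 0 0 0; 0 0 .0005 0 0 0 0; 0 0 0 0 0 0 0'
```

```text
time_s: 29.1
tcp_pos: [0.6149, -0.2706, 0.1946]
eef_rot: [-179.9, -0.0, -112.0]
contact_force: [-0.0, 0.3, 5.3]
gripper_width: 0.0269
```

```bash
python3 -m inch '0 0 .0005 0 0 0 0; 0 0 .0005 0 0 0 0; 0 0 .0005 0 0 0 0; 0 0 0 0 0 0 0'
```

```text
time_s: 29.43
tcp_pos: [0.6149, -0.2706, 0.1931]
eef_rot: [-179.9, -0.0, -112.0]
contact_force: [-1.1, 0.1, 5.7]
gripper_width: 0.0271
```

```bash
python3 -m inch '0 0 .0005 0 0 0 0; 0 0 .0005 0 0 0 0; 0 0 .0005 0 0 0 0; 0 0 0 0 0 0 0'
```

```text
time_s: 29.77
tcp_pos: [0.615, -0.2705, 0.1916]
eef_rot: [-179.9, -0.0, -112.0]
contact_force: [-0.4, 0.0, 5.8]
gripper_width: 0.0275
```

```bash
python3 -m inch '0 0 .0005 0 0 0 0; 0 0 .0005 0 0 0 0; 0 0 .0005 0 0 0 0; 0 0 0 0 0 0 0'
```

```text
time_s: 30.1
tcp_pos: [0.6149, -0.2706, 0.1901]
eef_rot: [-179.9, -0.0, -112.0]
contact_force: [-1.0, 0.5, 6.4]
gripper_width: 0.0273
```

```bash
python3 -m inch '0 0 .0005 0 0 0 0; 0 0 .0005 0 0 0 0; 0 0 .0005 0 0 0 0; 0 0 0 0 0 0 0'
```

```text
time_s: 30.43
tcp_pos: [0.6149, -0.2705, 0.1886]
eef_rot: [-179.9, -0.0, -112.0]
contact_force: [-0.9, 0.8, 5.6]
gripper_width: 0.0274
```

```bash
python3 -m inch '0 0 .0005 0 0 0 0; 0 0 .0005 0 0 0 0; 0 0 .0005 0 0 0 0; 0 0 0 0 0 0 0'
```

```text
time_s: 30.77
tcp_pos: [0.6149, -0.2706, 0.1874]
eef_rot: [-179.9, -0.0, -112.0]
contact_force: [-1.7, -0.1, 7.8]
gripper_width: 0.0269
```

```bash
python3 -m inch '0 0 .0003 0 0 0 0; 0 0 .0003 0 0 0 0; 0 0 0 0 0 0 0'
```

```text
time_s: 31.02
tcp_pos: [0.615, -0.2707, 0.1874]
eef_rot: [-179.9, -0.0, -112.0]
contact_force: [-2.1, 0.8, 9.7]
gripper_width: 0.0273
```

```bash
python3 -m inch '0 0 .0004 0 0 0 0; 0 0 .0004 0 0 0 0; 0 0 .0004 0 0 0 0; 0 0 0 0 0 0 0'
```

```text
time_s: 31.35
tcp_pos: [0.6151, -0.2708, 0.1873]
eef_rot: [-179.8, -0.0, -112.0]
contact_force: [-3.5, 2.6, 15.6]
gripper_width: 0.0273
```

```bash
python3 -m inch '0 0 .0004 0 0 0 0; 0 0 .0004 0 0 0 0; 0 0 0 0 0 0 0; 0 0 0 0 0 0 0'
```

```text
time_s: 31.68
tcp_pos: [0.6152, -0.2709, 0.1873]
eef_rot: [-179.8, -0.0, -112.0]
contact_force: [-6.0, 3.3, 19.4]
gripper_width: 0.0272
```

```bash
python3 -m inch '0 0 .0003 0 0 0 0; 0 0 0 0 0 0 0; 0 0 0 0 0 0 0; 0 0 0 0 0 0 0; 0 0 0 0 0 0 0; 0 0 0 0 0 0 0; 0 0 0 0 0 0 0; 0 0 0 0 0 0 0'
```

```text
time_s: 32.35
tcp_pos: [0.6152, -0.2709, 0.1873]
eef_rot: [-179.8, -0.0, -112.0]
contact_force: [-5.7, 3.9, 20.0]
gripper_width: 0.0271
```

```bash
python3 -m inch '0 0 -.001 0 0 0 0; 0 0 -.001 0 0 0 0; 0 0 -.001 0 0 0 0; 0 0 -.002 0 0 0 0; 0 0 -.004 0 0 0 0; 0 0 -.008 0 0 0 0; 0 0 -.012 0 0 0 0; 0 0 -.012 0 0 0 0; 0 0 -.012 0 0 0 0; 0 0 -.010 0 0 0 0; 0 0 -.004 0 0 0 0; 0 0 0 0 0 0 0; 0 0 0 0 0 0 0'
python3 - <<'E'
from h import *
go([.5901,.2258,.248])
E
```

```text
time_s: 33.43
tcp_pos: [0.6145, -0.2701, 0.2503]
eef_rot: [-180.0, 0.0, -112.1]
contact_force: [0.1, -0.1, -1.9]
gripper_width: 0.0273
t 33.43 tcp [ 0.6145 -0.2701  0.2503] rot [-1.7999e+02  2.0000e-02 -1.1206e+02] F [ 0.1 -0.1 -1.9] w 0.0273 | shift mm [-450.5  208.9    2.5] dist 496.5 turn [-0.0002  0.0004 -0.    ]
```

```bash
python3 -m inch '-.010 .0047 0 0 0 0 0; -.020 .0093 0 0 0 0 0; -.028 .013 0 0 0 0 0; -.028 .013 0 0 0 0 0; -.028 .013 0 0 0 0 0; -.028 .013 0 0 0 0 0; -.028 .013 0 0 0 0 0; -.028 .013 0 0 0 0 0; -.028 .013 0 0 0 0 0; -.028 .013 0 0 0 0 0; -.028 .013 0 0 0 0 0; -.028 .013 0 0 0 0 0; -.028 .013 0 0 0 0 0; -.028 .013 0 0 0 0 0; -.028 .013 0 0 0 0 0; -.028 .013 0 0 0 0 0; -.020 .0093 0 0 0 0 0; -.008 .0036 0 0 0 0 0; 0 0 0 0 0 0 0; 0 0 0 0 0 0 0'
python3 -m inch '0 0 0 0 0 0 0; 0 0 0 0 0 0 0'
python3 - <<'E'
from h import *
go([.5901,.2258,.175])
s=r.capture("scene");cv2.imwrite("pics/s20.png",s[50:230,330:530,::-1].repeat(3,0).repeat(3,1))
z=lambda im,u,v:cv2.resize(im[v:v+30,u:u+40,::-1],None,fx=10,fy=10,interpolation=cv2.INTER_CUBIC)
t=r.capture("top");cv2.imwrite("pics/c20.png",np.hstack([z(s,258,245),z(t,380,155)]))
E
```

```text
time_s: 35.1
tcp_pos: [0.5893, 0.2254, 0.2495]
eef_rot: [180.0, -0.1, -112.0]
contact_force: [0.2, 0.2, -0.9]
gripper_width: 0.0274
time_s: 35.27
tcp_pos: [0.5899, 0.2242, 0.2502]
eef_rot: [180.0, -0.0, -112.1]
contact_force: [-0.1, -1.2, -1.2]
gripper_width: 0.0272
t 35.27 tcp [0.5899 0.2242 0.2502] rot [ 1.7999e+02 -2.0000e-02 -1.1212e+02] F [-0.1 -1.2 -1.2] w 0.0272 | shift mm [-1.6  0.4 75.2] dist 75.2 turn [ 0.0002 -0.0003 -0.    ]
```

View pics/s20.png

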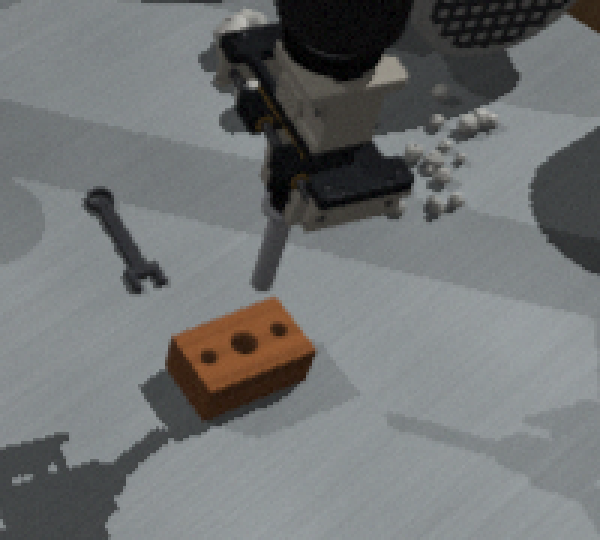

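View pics/c20.png

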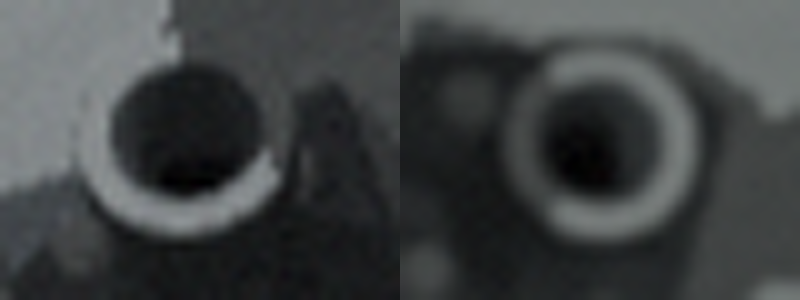

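Stack lies visibly deeper now. Lower the drift into its hole.

```bash
python3 -m inch '-.0015 .0004 .01 0 0 0 0; 0 0 .02 0 0 0 0; 0 0 .02 0 0 0 0; 0 0 .015 0 0 0 0; 0 0 .007 0 0 0 0; 0 0 .003 0 0 0 0; 0 0 0 0 0 0 0; 0 0 0 0 0 0 0; 0 0 0 0 0 0 0'
python3 - <<'E'
from h import *
go([.5901,.2258,.1183])
E
```

```text
time_s: 36.12
tcp_pos: [0.5908, 0.2271, 0.1764]
eef_rot: [-179.9, 0.1, -112.1]
contact_force: [0.2, 0.3, -1.8]
gripper_width: 0.0275
t 36.12 tcp [0.5908 0.2271 0.1764] rot [-1.7993e+02  8.0000e-02 -1.1205e+02] F [ 0.2  0.3 -1.8] w 0.0275 | shift mm [ 1.5  0.2 58.1] dist 58.1 turn [-0.0012  0.0015 -0.    ]
```

```bash
python3 -m inch '.0014 0 .004 0 0 0 0; 0 0 .005 0 0 0 0; 0 0 .005 0 0 0 0; 0 0 .005 0 0 0 0; 0 0 .004 0 0 0 0; 0 0 .003 0 0 0 0; 0 0 0 0 0 0 0; 0 0 0 0 0 0 0'
python3 - <<'E'
from h import *
go([.5901,.2258,.1183])
E
```

```text
time_s: 36.78
tcp_pos: [0.5896, 0.2254, 0.149]
eef_rot: [180.0, -0.0, -112.1]
contact_force: [0.5, -0.4, -1.1]
gripper_width: 0.0271
t 36.78 tcp [0.5896 0.2254 0.149 ] rot [ 1.7999e+02 -3.0000e-02 -1.1206e+02] F [ 0.5 -0.4 -1.1] w 0.0271 | shift mm [-0.5 -0.3 30.7] dist 30.7 turn [ 0.0002 -0.0005 -0.    ]
```

In the hole, no contact force. Continue down to the floor.

```bash
python3 -m inch '0 0 .004 0 0 0 0; 0 0 .006 0 0 0 0; 0 0 .006 0 0 0 0; 0 0 .005 0 0 0 0; 0 0 .004 0 0 0 0; 0 0 .002 0 0 0 0; 0 0 .001 0 0 0 0; 0 0 0 0 0 0 0; 0 0 0 0 0 0 0'
python3 - <<'E'
from h import *
go([.5901,.2258,.1183])
E
```

```text
time_s: 37.53
tcp_pos: [0.5898, 0.2256, 0.1214]
eef_rot: [-180.0, 0.0, -112.1]
contact_force: [-0.2, 0.4, -0.9]
gripper_width: 0.0272
t 37.53 tcp [0.5898 0.2256 0.1214] rot [-1.7999e+02  1.0000e-02 -1.1205e+02] F [-0.2  0.4 -0.9] w 0.0272 | shift mm [-0.3 -0.2  3.1] dist 3.2 turn [-0.0002  0.0002 -0.    ]
```

```bash
python3 -m inch '0 0 .001 0 0 0 0; 0 0 .001 0 0 0 0; 0 0 .001 0 0 0 0; 0 0 0 0 0 0 0; 0 0 0 0 0 0 0'; python3 -m inch '0 0 0 0 0 0 .34; 0 0 0 0 0 0 .38; 0 0 0 0 0 0 .45; 0 0 0 0 0 0 .6; 0 0 0 0 0 0 .6; 0 0 0 0 0 0 .6' 20
python3 - <<'E'
from h import *
go([.5901,.2258,.22])
s=r.capture("scene");cv2.imwrite("pics/s21.png",s[50:230,330:530,::-1].repeat(3,0).repeat(3,1))
E
```

```text
time_s: 37.95
tcp_pos: [0.5897, 0.2255, 0.1184]
eef_rot: [-180.0, 0.0, -112.1]
contact_force: [0.5, -0.3, -1.2]
gripper_width: 0.0273
time_s: 38.45
tcp_pos: [0.5897, 0.2255, 0.1183]
eef_rot: [-180.0, 0.0, -112.1]
contact_force: [-0.4, -0.2, 0.3]
gripper_width: 0.0506
t 38.45 tcp [0.5897 0.2255 0.1183] rot [-180.      0.   -112.06] F [-0.4 -0.2  0.3] w 0.0506 | shift mm [  -0.5   -0.3 -101.7] dist 101.7 turn [-0.0001  0.     -0.    ]
```

View pics/s21.png

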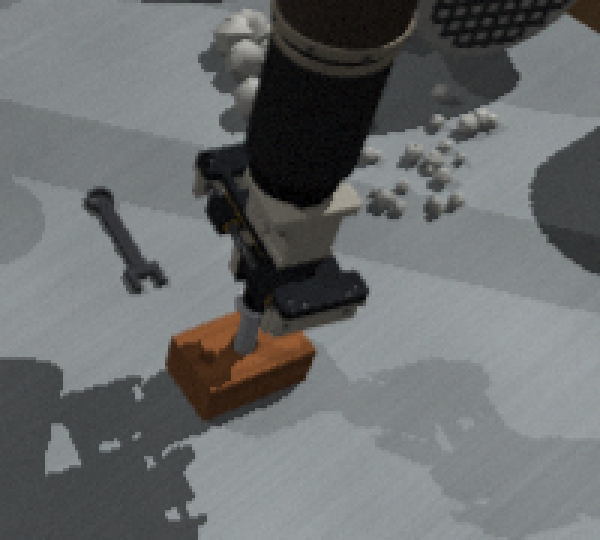

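```bash
python3 -m inch '0 0 -.005 0 0 0 .6; 0 0 -.012 0 0 0 .6; 0 0 -.02 0 0 0 .6; 0 0 -.025 0 0 0 .6; 0 0 -.025 0 0 0 .6; 0 0 -.025 0 0 0 .6; 0 0 -.02 0 0 0 .6; 0 0 0 0 0 0 .6; -.015 .005 0 0 0 0 .6; -.03 .01 0 0 0 0 .6; -.03 .01 0 0 0 0 .6; -.03 .01 0 0 0 0 .6; -.03 .01 0 0 0 0 .6; -.015 .005 0 0 0 0 .6; 0 0 0 0 0 0 .6; 0 0 0 0 0 0 .6; 0 0 0 0 0 0 .6'
python3 - <<'E'
from h import *
s=r.capture("scene");t=r.capture("top");cv2.imwrite("pics/scene22.png",s[:,:,::-1]);cv2.imwrite("pics/top22.png",t[:,:,::-1])
go([.5901,.2258,.22])
z=lambda im,u,v:cv2.resize(im[v:v+30,u:u+40,::-1],None,fx=10,fy=10,interpolation=cv2.INTER_CUBIC)
cv2.imwrite("pics/c22.png",np.hstack([z(s,258,245),z(t,380,155)]))
w=s[124:165,397:438].max(2); m=(w<42).astype(np.uint8);k,lab,st,ce=cv2.connectedComponentsWithStats(m); i=lab[20,20]; print(ce[i]+[397,124],st[i])
E
```

```text
time_s: 39.92
tcp_pos: [0.5994, 0.383, 0.25]
eef_rot: [180.0, -0.0, -112.0]
contact_force: [-0.2, -0.7, -0.5]
gripper_width: 0.0527
t 40.02 tcp [0.5997 0.3824 0.2505] rot [-180.     0.  -112.1] F [-0.7  0.1 -0.4] w 0.0524 | shift mm [148.7 -50.1  30.5] dist 159.8 turn [-0.  0. -0.]
[416.9939759 144.4939759] [ 14  12  13  18 166]
```

View pics/scene22.png

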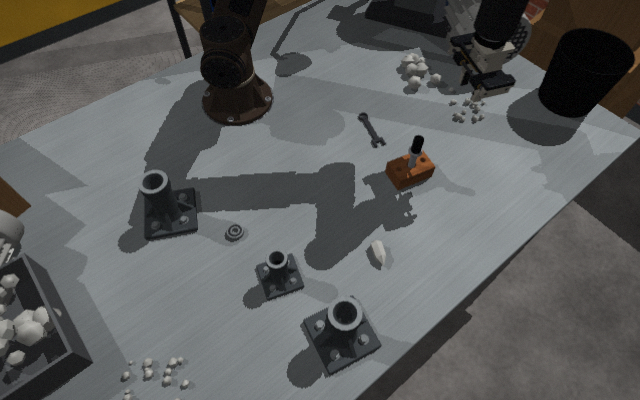

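View pics/c22.png

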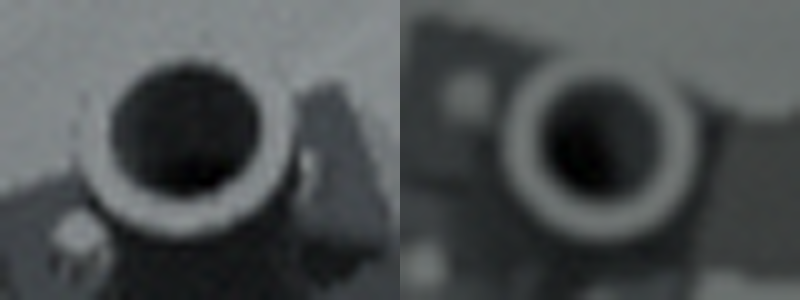

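View pics/top22.png

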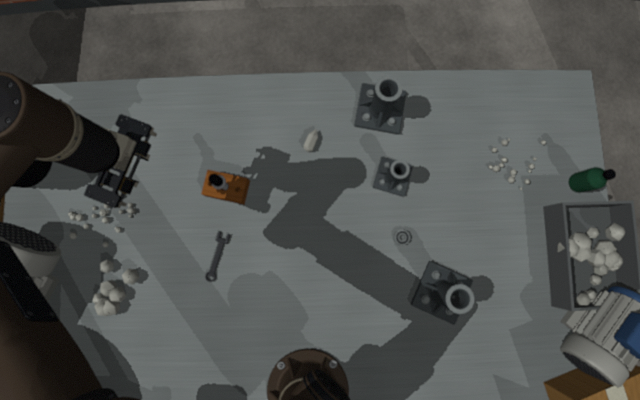

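Run:
```python
from plant import r
print(r.close_job())
```

```text
the job is handed in; nothing more can be done
None
```

Both bushes are pressed home in the smallest housing, the drift is back upright in its hole and let go, and the job is handed in at about 40 s; no verdict was reported.

- **Second bush:** When first released it jammed tilted in the mouth. I went back with the jaws turned 90° and closed them around it. It straightened and slid in, and the pictures and the later drift contact height confirmed this.
- **Pressing:** Each step was 1.5 mm or less, at about 6–12 mm/s. The drift met the stack about 10–11 mm below the mouth, as expected for two bushes. The wrist force rose to about 5–6 N in the springs. The stack then stopped dead about 36 mm below the mouth.
- **Final push:** I held a wrist reading of about 20 N for well over half a second with no movement. That is about 21–22 N on the bushes once the drift's weight is added. There was also about 7 N of side force during this push; I left it alone.
- **Last checks:** The drift's handle is within 1 px of where it stood at the start. The bore shows the stack deep inside. The spanner, crystal and old bearing look unmoved, and the gripper is clear of everything.

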